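# Prop a specimen board against its bench rest

### The arm

A 7-joint arm with a two-finger parallel gripper is mounted at the origin on the work surface. World frame = base frame: x ahead of the robot, y to its left, z up, the work surface at z = 0. Lengths are in m, angles in rad, forces in N, time in s.
With the tool pointing down it reaches from about 0.425 to 0.925 m from the base axis. Payload 6.8 kg.
Tool frame: the origin (TCP) lies at the very end of the fingers, on their centre line; the grasp point (between the pads) lies 19 mm behind it (r.grip_depth is the distance from the TCP to the grasp point, in m); z points along the fingers, y is the direction in which the jaws open and shut (so a half turn about z gives the same grasp; the last joint's range is limited). The gripper opens to 85 mm and grips with 20 to 120 N. Pads are 22 mm wide; open, the fingers measure 114 mm over their backs; the gripper's body (76 mm by 85 mm) begins 54 mm behind the grasp point. The pads swing forward as they close: fully open they stand 13 mm farther back than shut.
Start: joints at [-1.356, 0.477, 0.022, 1.555, -0.011, 1.109, -0.083], TCP at [0.214, 0.64, 0.231] pointing down, gripper open.
Joint ranges: [-2.96, 2.96], [-0.34, 2.1], [-1.41, 1.46], [0.24, 2.44], [-1.37, 4.51], [0.17, 1.92], [-2.96, 2.96]. Speed limits (rad/s): [2.39, 2.39, 3.14, 3.14, 3.14, 3.14, 3.14].

### API

Orientations are given as a rotation vector (axis times angle).
In Python, from bench import status, eyes, workorder, spotter, r gives the robot as it stands.
- The arm moves only by the tool drive_tool, never from a script. Its argument "commands" is a list of rows, each an object of numbers: "rx", "ry", "rz": the turn, a rotation vector about the world's x, y, z normalised to -1 to 1, where 1 is 8 degrees; "tx", "ty", "tz": the shift along the world's x, y, z normalised to -1 to 1, where 1 is 20 mm; "grip": the closure, from -1 (fully open) to 1 (shut). A call has 1 to 10 rows; each row shifts and turns the commanded pose from where the row before left it; what a row does not reach is not made up. A row lasts 1/8 s, in which the tool goes at most 62.5 mm and 10.7 degrees, less where a joint would pass 70% of its speed; a pose out of reach is approached as far as the arm can. A call with a number of a shift or a turn outside -1 to 1 is refused whole. A call with a gripper value outside its range is refused whole. The fingers move at their own pace and stop on an object; "grip_force" is the grip in N (left out, the last holds). Time passes only in rows, so rows that do not move let the fingers close. It gives the time, the measured TCP pose, the force and the opening at its end, in the units of the state.
- status.get_obs(): the state, without advancing time (a new reading comes with each control period).
- eyes.grab_frame(name): name is "scene" or "top" or "wrist"; returns a dict with "frame" (384x512x3 uint8, blue, green, red), "range_z" (384x512 float32, m along the optical axis (not along the pixel's ray), 0 where there is no reading), "fx", "fy", "cx", "cy" (pixels), "T" (4x4, takes a point from camera to world coordinates); the wrist camera has in their place "T_tool_cam" (4x4, takes a point from camera to tool coordinates, whose origin is the TCP and whose axes are the flange's). Camera axes: x right, y down, z forward; pixel columns grow to the right and rows downward; lengths in m; the calibration is good to about 2 mm. A picture is of the moment at which its call begins: read the wrist's pose just before it.
- workorder.hand_in(): hands the job in, once; it reports no verdict.
Trained networks look in the newest picture that a camera, given by its name, has taken for a name from the list of things; names that differ only in an ending like _2 or _b are one class to them, and where a whole thing is asked for, a point or a joint stands for the part that bears it (a point fixed in the world has none). Each returns a list of dicts, best first, with "confidence" (0 to 1); they miss things now and then, are a little off and sometimes report something else, mostly with a low value. They report only what shows in the picture. A call takes as long as a camera call.
- spotter.boxes_of(camera, target): "position" ([column, row] as shares, 0 to 1, of the picture: columns of its width, rows of its height, amid what is visible of it).
- spotter.masks_of(camera, target): "mask" (384x512 bool, what is visible of it) and "position" ([column, row] as shares, 0 to 1, of the picture: columns of its width, rows of its height, amid what is visible of it).
The state is a dict: "clock": time; "joints": joint angles; "qvel": joint speeds; "tau": joint torques, N m; "tcp_pos": TCP position; "orientation": TCP orientation; "contact_force": force on the tool from outside, world axes, zero at the start; "moment": the same for the moment, N m; "grip_width": finger opening in m.
Only numpy, scipy, OpenCV 4.12 (cv2) and the standard library are available. Lean on these libraries where they do the work, as an engineer would, in place of code of your own. Each camera call takes 0.05 s, during which the arm holds its last target.

### The job

The specimen board lies face down on its two pegs in front of the wooden rest, and a small black-capped jar stands in between. First stand the jar upright, wholly on the round cork mat; then bring the board up to the rest, centred and square to it, and tip it up so that it stands on its far edge and leans back on both uprights with its pegs facing out. Do not knock the jar over, and leave the other things on the bench where they are.

Things in the scene. Friction and masses are not known exactly. Their poses are not given: they have to be found in the camera images.
- board: Loose plywood board 150 (x) x 140 (y) x 12 mm, 0.2-0.36 kg. Origin: centre of its pegged face; z: normal to the plain back, up at the start; x: to its foot edge. Two pegs, 16 mm thick, 20 mm long, stick out to -z at x -30, y +-45 mm. Starts on peg ends and foot edge, sloping 11.6 deg, near edge's underside 30 mm above the bench: free to hook under. Slides when an edge is pushed.
- board_foot (a point): Middle of the board's foot edge, on the pegged face (75 mm from the board's origin along +x); starts at bench height, nearest the rest.
- board_top (a point): Middle of the board's top edge, on the pegged face (75 mm from the board's origin along -x); starts 30 mm above the bench, nearest the robot.
- rest: Fixed wooden rest: two uprights 20 mm wide at y +-38 mm, 170 mm high, front faces leaning back 20 deg from vertical; bars and struts behind. Origin: on the bench, midway, where the front faces meet the bench. x: level, from front to behind; y: along its width; z up. The board's foot goes on the bench at or just in front of that line.
- jar_mid (a point): Centre (half-way up) of the jar: 36 mm diameter, 75 mm high with its black cap, about 0.11 kg, upright between board and rest.
- mat: Round cork mat fixed to the bench, 90 mm diameter, 4 mm thick. Origin: centre of its underside, on the bench.
- bowl: Bystander, to be left alone: white ceramic bowl, 84 mm across, 45 mm high. Origin: centre of its underside.
- cone: Bystander, to be left alone: white thread cone, 60 mm across its foot, 105 mm high. Origin: centre of its underside.
- tin: Bystander, to be left alone: plain tin can, 58 mm across, 85 mm high. Origin: centre of its underside.
- offcut: Bystander, to be left alone: dark wooden offcut lying flat, 110 x 35 x 28 mm (x, y, z). Origin: centre of its underside.
- driver: Bystander, to be left alone: screwdriver lying along its x axis. Origin: centre of its underside, half-way along.

How it is judged:
On the way:
1. the jar stands upright on the cork mat, let go, with the board still lying in front of the rest (horizontal distance between jar_mid and mat below 0.027 m and angle between jar_mid's own z axis and vertical below 0.12 rad and height (world z) of jar_mid between 0.036 and 0.047 m and linear speed of jar below 0.02 m/s and contact force between the fingers and jar below 0.01 N and angle between board's own z axis and vertical below 0.6 rad), for 0.2 s.
At the end, for the whole second after the job is handed in: Jar upright on the mat (within 27 mm of its centre). Board still, foot edge on the bench (below 20 mm, at most 70 mm in front of the uprights' foot line), touching the rest, leaning 7 to 35 degrees past vertical, pegs towards the robot, within 30 mm of the rest's middle, square within 0.15 rad (horizontal distance between jar_mid and mat below 0.027 m and angle between jar_mid's own z axis and vertical below 0.12 rad and height (world z) of jar_mid between 0.036 and 0.047 m and angle between board's own z axis and vertical between 1.69 and 2.18 rad and height (world z) of board_foot below 0.02 m and height (world z) of board_top above 0.12 m and y of board_foot in the frame of rest between -0.03 and 0.03 m and x of board_foot in the frame of rest between -0.07 and 0.02 m and angle between the y axis of board and the y axis of rest, either way round below 0.15 rad and contact force between board and rest above 0.05 N and linear speed of each of board, jar below 0.02 m/s and angular speed of board below 0.1 rad/s).
It fails at once if the jar is tipped over (angle between jar_mid's own z axis and vertical above 0.6 rad).
It fails at once if another thing on the bench is moved more than 30 mm (distance of any of bowl, cone, tin, offcut, driver from where it was at the start of the episode above 0.03 m).
It also fails if it takes over 72 s, if anything falls off the work surface, if the arm or the gripper's body presses on something with over 40 N, if the wrist force passes 120 N, or if a joint passes its speed limit or range.

## Working session

There is one attempt and no reset: what is moved stays moved. The work goes in short steps, Python scripts to look and compute and a tool call to move; the robot and the scene stay as the last step left them, time stands still between calls to the robot, and variables do not carry over. Pictures are saved under pics/ and viewed, and the job is handed in when it is done.

Besides the shell and the picture viewer there is one more tool, called after "Request:" by a JSON object that holds its "op" and its "data". drive_tool: Moves the arm, as the interface text tells. Scaled input: -1 to 1 covers 20 mm each way for a shift and 8 degrees each way for a turn. Its arguments: {"type":"object","properties":{"commands":{"type":"array","items":{"type":"object","properties":{"rx":{"type":"number"},"ry":{"type":"number"},"rz":{"type":"number"},"tx":{"type":"number"},"ty":{"type":"number"},"tz":{"type":"number"},"grip":{"type":"number"}}}},"grip_force":{"type":"number"}},"required":["commands"]}

```bash
ls; mkdir -p pics
python3 - <<'E'
from bench import status, eyes, workorder, spotter, r
import cv2,numpy as np
print(status.get_obs())
for n in ["scene","top"]:
    f=eyes.grab_frame(n); cv2.imwrite(f"pics/{n}0.png",f["frame"]); print(n,f["fx"],f["cx"],f["cy"],np.round(f["T"],3).tolist())
    for t in ["board","rest","jar_mid","mat","bowl","cone","tin","offcut","driver"]:
        for d in spotter.masks_of(n,t)[:2]:
            m=d["mask"]; v,u=np.nonzero(m&(f["range_z"]>0)); z=f["range_z"][v,u]
            if len(z)==0: continue
            P=np.c_[(u-f["cx"])/f["fx"]*z,(v-f["cy"])/f["fy"]*z,z]@f["T"][:3,:3].T+f["T"][:3,3]
            print(n,t,round(d["confidence"],2),[round(x,2) for x in d["position"]],len(z),np.round(np.percentile(P,[2,50,98],axis=0),3).tolist())
E
```

```text
pics
{'clock': 0.0, 'joints': array([-1.3560967 ,  0.47778006,  0.02233624,  1.55647252, -0.0115094 ,
        1.10928906, -0.08309279]), 'qvel': array([ 1.74956924e-03, -8.44814669e-04,  5.00325366e-04,  3.24863618e-05,
       -4.97889979e-04,  7.52454397e-04,  1.56510421e-04]), 'tau': array([-8.56173319e-04, -5.96458268e+01,  1.60718735e+00, -2.81193370e+01,
        1.22806284e-02,  9.19874583e-03, -8.34082414e-06]), 'tcp_pos': array([0.21394534, 0.63956464, 0.23033019]), 'orientation': array([-5.04783971e-01, -3.10060166e+00,  2.84793736e-03]), 'contact_force': array([0.23810764, 0.44590347, 0.55569329]), 'moment': array([ 0.01160351, -0.01997816, -0.0323692 ]), 'grip_width': 0.08552039063962685}
scene 433.57869541211466 262.68942739215134 192.3503555245221 [[-0.818, 0.405, -0.408, 1.02], [0.575, 0.575, -0.582, 0.754], [-0.001, -0.711, -0.703, 0.952], [0.0, 0.0, 0.0, 1.0]]
scene board 0.91 [0.5, 0.53] 2021 [[0.448, -0.051, 0.006], [0.523, 0.023, 0.025], [0.592, 0.089, 0.04]]
scene rest 0.87 [0.39, 0.63] 1590 [[0.686, 0.032, -0.001], [0.748, 0.114, 0.05], [0.802, 0.137, 0.168]]
scen
[... 1629 characters left out ...]
mat 0.87 [0.63, 0.43] 923 [[0.552, -0.217, 0.002], [0.59, -0.178, 0.005], [0.63, -0.137, 0.008]]
top bowl 0.89 [0.27, 0.52] 941 [[0.478, 0.243, 0.004], [0.52, 0.287, 0.023], [0.552, 0.316, 0.048]]
top cone 0.9 [0.3, 0.41] 528 [[0.594, 0.207, 0.007], [0.608, 0.225, 0.052], [0.633, 0.253, 0.107]]
top cone 0.56 [0.2, 0.77] 914 [[0.256, 0.304, 0.007], [0.305, 0.337, 0.029], [0.357, 0.372, 0.032]]
top tin 0.61 [0.56, 0.34] 660 [[0.656, -0.127, 0.005], [0.672, -0.101, 0.084], [0.708, -0.075, 0.089]]
top tin 0.56 [0.47, 0.51] 3228 [[0.447, -0.05, 0.013], [0.514, 0.017, 0.029], [0.59, 0.083, 0.043]]
top offcut 0.57 [0.21, 0.77] 910 [[0.258, 0.304, 0.006], [0.306, 0.337, 0.029], [0.357, 0.37, 0.032]]
```

View pics/scene0.png

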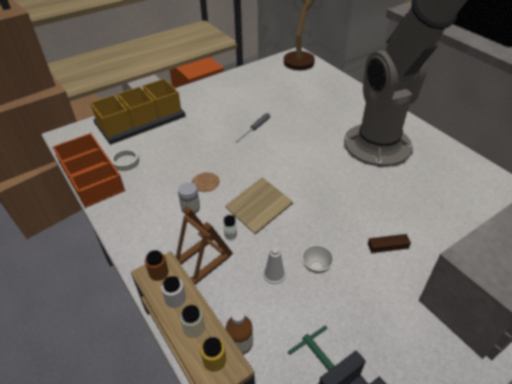

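View pics/top0.png

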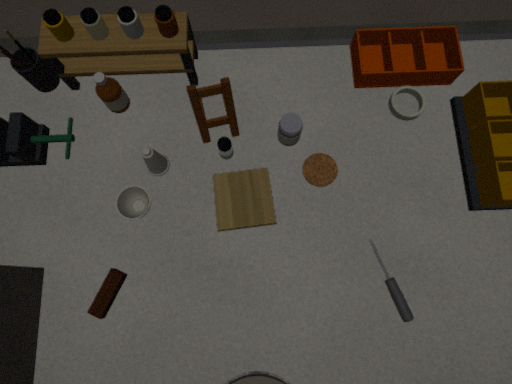

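The scene view shows the board at about (258,205), the jar at (230,227), the rest at (200,245), the mat at (206,182) and the tin at (188,197). The top view agrees. Next I'll fit the board, rest and jar more precisely.

```bash
cat > h.py <<'E'
from bench import status, eyes, workorder, spotter, r
import cv2,numpy as np
from scipy.spatial.transform import Rotation as R
def cloud(f,m=None):
    z=f["range_z"]; ok=z>0
    if m is not None: ok&=m
    v,u=np.nonzero(ok); z=z[v,u]
    return np.c_[(u-f["cx"])/f["fx"]*z,(v-f["cy"])/f["fy"]*z,z]@f["T"][:3,:3].T+f["T"][:3,3]
def mask(n,t):
    d=spotter.masks_of(n,t); return (d[0]["mask"],d[0]["confidence"]) if d else (None,0)
def st():
    o=status.get_obs(); Rm=R.from_rotvec(o["orientation"]).as_matrix()
    print("t",round(o["clock"],2),"tcp",np.round(o["tcp_pos"],4),"z",np.round(Rm[:,2],3),"y",np.round(Rm[:,1],3),"F",np.round(o["contact_force"],1),"w",round(o["grip_width"],4),"q",np.round(o["joints"],3)); return o,Rm
def save(n,name,f,box=None,s=1):
    im=f["frame"]
    if box: im=im[box[1]:box[3],box[0]:box[2]]
    cv2.imwrite(f"pics/{name}.png",cv2.resize(im,None,fx=s,fy=s,interpolation=cv2.INTER_CUBIC))
E
python3 - <<'E'
from h import *
print([x for x in dir(r) if x[0]!='_'])
for n in ["scene","top"]:
    f=eyes.grab_frame(n)
    save(n,n+"crop0",f,(160,150,300,290) if n=="scene" else (170,60,350,250),4 if n=="scene" else 3)
    m,c=mask(n,"board"); P=cloud(f,cv2.erode(m.astype(np.uint8),np.ones((3,3)))>0)
    A=np.c_[P[:,:2],np.ones(len(P))]; k=np.ones(len(P),bool)
    for _ in range(5):
        s=np.linalg.lstsq(A[k],P[k,2],rcond=None)[0]; k=abs(A@s-P[:,2])<.004
    P2=cloud(f,m);kk=abs(np.c_[P2[:,:2],np.ones(len(P2))]@s-P2[:,2])<.006
    rc=cv2.minAreaRect(P2[kk][:,:2].astype(np.float32))
    print(n,"board slope deg",np.degrees(np.arctan(s[:2])),rc, np.round(cv2.boxPoints(rc),3).tolist())
    m,c=mask(n,"rest"); P=cloud(f,m)
    for h in np.arange(.01,.18,.02):
        q=P[abs(P[:,2]-h)<.01]
        if len(q)<5: continue
        ys=np.round(np.sort(q[:,1]),3)
        print(round(h,2),len(q),"x",np.round(np.percentile(q[:,0],[2,25,50,75,98]),3),"y",np.round(np.percentile(q[:,1],[2,25,50,75,98]),3))
    np.save(n+"_rest.npy",P)
    m,c=mask(n,"jar_mid"); P=cloud(f,m); q=P[P[:,2]>.065]; print("jar",np.round(q.mean(0),3),np.round(cv2.minEnclosingCircle(q[:,:2].astype(np.float32)),3) if 0 else cv2.minEnclosingCircle(q[:,:2].astype(np.float32)))
E
```

```text
['Unreachable', 'grip_depth']
scene board slope deg [-11.41341809  -1.01737982] ((0.5198043584823608, 0.01720491051673889), (0.1499815583229065, 0.14205075800418854), 4.831503868103027) [[0.4390000104904175, 0.0820000022649765], [0.45100000500679016, -0.05999999865889549], [0.6010000109672546, -0.04699999839067459], [0.5889999866485596, 0.09399999678134918]]
0.01 574 x [0.691 0.731 0.757 0.78  0.804] y [0.032 0.054 0.115 0.127 0.14 ]
0.03 86 x [0.682 0.701 0.79  0.8   0.809] y [0.057 0.062 0.119 0.132 0.136]
0.05 176 x [0.69  0.71  0.717 0.782 0.805] y [0.033 0.065 0.102 0.121 0.134]
0.07 95 x [0.695 0.711 0.777 0.788 0.797] y [0.051 0.057 0.122 0.128 0.134]
0.09 105 x [0.707 0.719 0.768 0.781 0.79 ] y [0.047 0.054 0.12  0.125 0.131]
0.11 109 x [0.714 0.727 0.76  0.771 0.782] y [0.046 0.052 0.123 0.126 0.13 ]
0.13 150 x [0.72  0.736 0.751 0.759 0.775] y [0.047 0.052 0.108 0.127 0.131]
0.15 215 x [0.726 0.742 0.749 0.754 0.765] y [0.043 0.054 0.087 0.122 0.13 ]
0.17 104 x [0.731 0.738 0.745 0.752 0.76 ] y [0.037 0.048 0.113 0.122 0.13 ]
jar [0.645 0.061 0.073] ((0.643810510635376, 0.05954543501138687), 0.01724926568567753)Traceback (most recent call last):
  File "<stdin>", line 6, in <module>
AttributeError: 'NoneType' object has no attribute 'astype'
```

Run:
```python
from h import *
f=eyes.grab_frame("top"); save("top","topcrop1",f,(170,60,350,250),3)
P=cloud(f); k=(P[:,0]>.43)&(P[:,0]<.605)&(P[:,1]>-.075)&(P[:,1]<.11)
P=P[k&(P[:,2]>.0)]; A=np.c_[P[:,:2],np.ones(len(P))]; kk=P[:,2]>.02
for _ in range(8):
    s=np.linalg.lstsq(A[kk],P[kk,2],rcond=None)[0]; kk=(abs(A@s-P[:,2])<.004)
# restrict
rc=cv2.minAreaRect(P[kk][:,:2].astype(np.float32)); print(np.degrees(np.arctan(s[:2])),rc,np.round(cv2.boxPoints(rc),3).tolist())
d=spotter.masks_of("top","jar_mid"); m=d[0]["mask"]; print(d[0]["confidence"],d[0]["position"]); Q=cloud(f,m);q=Q[Q[:,2]>.06]; print("jar",q.mean(0),cv2.minEnclosingCircle(q[:,:2].astype(np.float32)))
d=spotter.masks_of("top","mat"); Q=cloud(f,d[0]["mask"]); print("mat",Q.mean(0),cv2.minEnclosingCircle(Q[:,:2].astype(np.float32)))
d=spotter.masks_of("top","rest"); 
Q=cloud(f,d[0]["mask"]) if d else None
S=np.load("scene_rest.npy")
if Q is not None: np.save("top_rest.npy",Q); S=np.vstack([S,Q])
# project along 20deg lean: fit front face model: p.n = c with n horizontally (cos a, sin a)*cos20 - ...
im=np.zeros((600,600,3),np.uint8)
u=((S[:,1]-.0)/.0003).astype(int); v=((.85-S[:,0])/.0004).astype(int)
ok=(u>=0)&(u<600)&(v>=0)&(v<600)
col=np.clip(S[:,2]/.17,0,1)
for a,b,c in zip(u[ok],v[ok],col[ok]): cv2.circle(im,(a,b),2,(int(255*c),120,int(255*(1-c))),-1)
cv2.imwrite("pics/restplan.png",im)
```

```text
[-11.40740057  -0.96825154] ((0.5254666805267334, 0.018361561000347137), (0.16086818277835846, 0.13991010189056396), 5.350040912628174) [[0.4390000104904175, 0.08100000023841858], [0.4519999921321869, -0.05900000035762787], [0.6119999885559082, -0.04399999976158142], [0.5989999771118164, 0.09600000083446503]]
0.84 [0.4424, 0.3781]
jar [0.64171481 0.05764627 0.07520459] ((0.6437113881111145, 0.058690667152404785), 0.01713748462498188)
mat [ 0.59041829 -0.17740572  0.0051188 ] ((0.5905706286430359, -0.17852404713630676), 0.04513578489422798)
```

View pics/restplan.png

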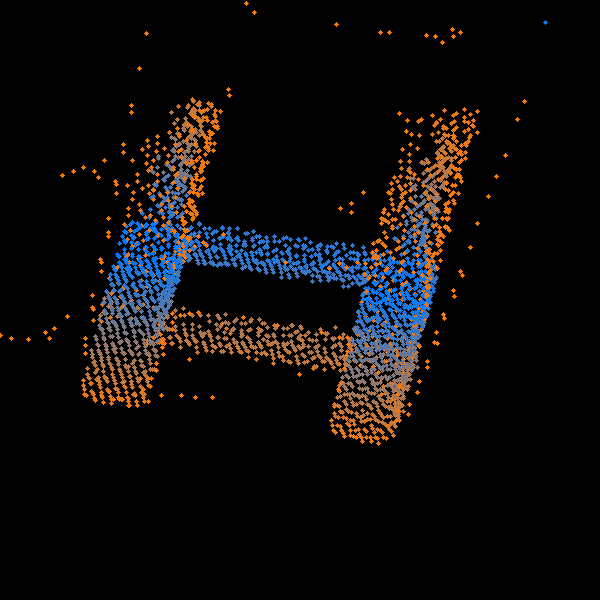

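View pics/topcrop1.png

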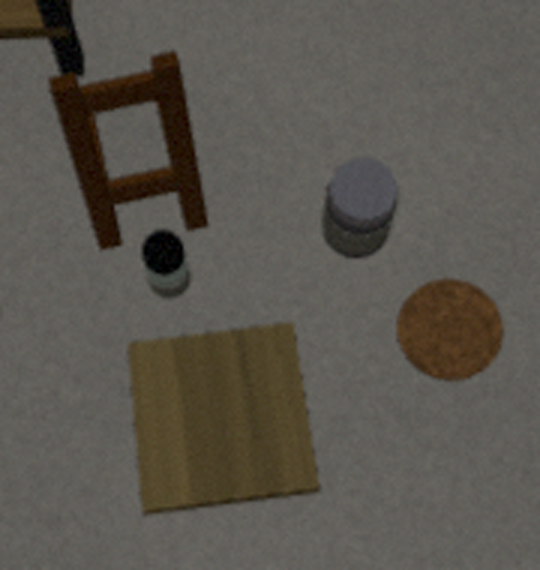

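View pics/scenecrop0.png

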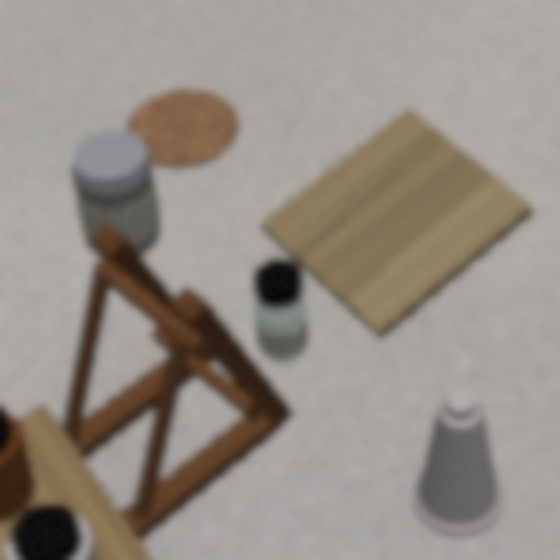

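Rest origin is about (0.681, 0.072) with a yaw of 10°. The board centre is about (0.520, 0.0175) with a yaw of 5°. The jar is at (0.644, 0.059) and the mat at (0.590, -0.178). I'll go for the jar first.

Request:
{"op": "drive_tool", "data": {"commands": [{"tx": 0.74, "ty": -1, "rz": 0.12, "grip": -1}, {"tx": 0.74, "ty": -1, "rz": 0.12, "grip": -1}, {"tx": 0.74, "ty": -1, "rz": 0.12, "grip": -1}, {"tx": 0.74, "ty": -1, "rz": 0.12, "grip": -1}, {"tx": 0.74, "ty": -1, "rz": 0.12, "grip": -1}, {"tx": 0.74, "ty": -1, "rz": 0.12, "grip": -1}, {"tx": 0.74, "ty": -1, "rz": 0.12, "grip": -1}, {"tx": 0.74, "ty": -1, "rz": 0.12, "grip": -1}, {"tx": 0.74, "ty": -1, "rz": 0.12, "grip": -1}, {"tx": 0.74, "ty": -1, "rz": 0.12, "grip": -1}]}}

```text
validation failed for argument at $.co...
```

```bash
python3 -c "
from h import *
st()"
```

```text
t 1.5 tcp [0.2141 0.6401 0.2313] z [-0.  0. -1.] y [0.317 0.948 0.   ] F [0.3 0.5 0.9] w 0.0854 q [-1.356  0.477  0.022  1.555 -0.011  1.109 -0.083]
```

Request:
{"op": "drive_tool", "data": {"commands": [{"tx": 0.74, "ty": -1.0, "tz": 0.0, "rx": 0.0, "ry": 0.0, "rz": 0.12, "grip": -1.0}]}}

```text
clock: 1.62
tcp_pos: [0.2269, 0.6213, 0.2311]
orientation: [-0.473, -3.105, -0.001]
contact_force: [0.8, -0.5, -0.0]
grip_width: 0.0851
```

Request:
{"op": "drive_tool", "data": {"commands": [{"tx": 0.74, "ty": -1.0, "tz": 0.0, "rx": 0.0, "ry": 0.0, "rz": 0.12, "grip": -1.0}, {"tx": 0.74, "ty": -1.0, "tz": 0.0, "rx": 0.0, "ry": 0.0, "rz": 0.12, "grip": -1.0}, {"tx": 0.74, "ty": -1.0, "tz": 0.0, "rx": 0.0, "ry": 0.0, "rz": 0.12, "grip": -1.0}, {"tx": 0.74, "ty": -1.0, "tz": 0.0, "rx": 0.0, "ry": 0.0, "rz": 0.12, "grip": -1.0}, {"tx": 0.74, "ty": -1.0, "tz": 0.0, "rx": 0.0, "ry": 0.0, "rz": 0.12, "grip": -1.0}, {"tx": 0.74, "ty": -1.0, "tz": 0.0, "rx": 0.0, "ry": 0.0, "rz": 0.12, "grip": -1.0}, {"tx": 0.74, "ty": -1.0, "tz": 0.0, "rx": 0.0, "ry": 0.0, "rz": 0.12, "grip": -1.0}, {"tx": 0.74, "ty": -1.0, "tz": 0.0, "rx": 0.0, "ry": 0.0, "rz": 0.12, "grip": -1.0}]}}

```text
clock: 2.62
tcp_pos: [0.3478, 0.4595, 0.2315]
orientation: [0.269, 3.13, 0.0]
contact_force: [-0.4, 0.2, 0.9]
grip_width: 0.0859
```

```bash
python3 -c "
from h import *
st()"
```

```text
t 2.62 tcp [0.3478 0.4595 0.2315] z [ 0.  0. -1.] y [0.171 0.985 0.   ] F [-0.4  0.2  0.9] w 0.0859 q [-1.067  0.315  0.045  1.8   -0.016  1.027  0.383]
```

Request:
{"op": "drive_tool", "data": {"commands": [{"tx": 0.74, "ty": -1.0, "tz": 0.0, "rx": 0.0, "ry": 0.0, "rz": 0.12, "grip": -1.0}, {"tx": 0.74, "ty": -1.0, "tz": 0.0, "rx": 0.0, "ry": 0.0, "rz": 0.12, "grip": -1.0}, {"tx": 0.74, "ty": -1.0, "tz": 0.0, "rx": 0.0, "ry": 0.0, "rz": 0.12, "grip": -1.0}, {"tx": 0.74, "ty": -1.0, "tz": 0.0, "rx": 0.0, "ry": 0.0, "rz": 0.12, "grip": -1.0}, {"tx": 0.74, "ty": -1.0, "tz": 0.0, "rx": 0.0, "ry": 0.0, "rz": 0.12, "grip": -1.0}, {"tx": 0.74, "ty": -1.0, "tz": 0.0, "rx": 0.0, "ry": 0.0, "rz": 0.12, "grip": -1.0}, {"tx": 0.74, "ty": -1.0, "tz": 0.0, "rx": 0.0, "ry": 0.0, "rz": 0.12, "grip": -1.0}, {"tx": 0.74, "ty": -1.0, "tz": 0.0, "rx": 0.0, "ry": 0.0, "rz": 0.12, "grip": -1.0}, {"tx": 0.74, "ty": -1.0, "tz": 0.0, "rx": 0.0, "ry": 0.0, "rz": 0.12, "grip": -1.0}, {"tx": 0.74, "ty": -1.0, "tz": 0.0, "rx": 0.0, "ry": 0.0, "rz": 0.12, "grip": -1.0}]}}

```text
clock: 3.88
tcp_pos: [0.4958, 0.2595, 0.2315]
orientation: [0.006, 3.141, 0.0]
contact_force: [-0.2, -0.3, 0.4]
grip_width: 0.0853
```

Request:
{"op": "drive_tool", "data": {"commands": [{"tx": 0.74, "ty": -1.0, "tz": 0.0, "rx": 0.0, "ry": 0.0, "rz": 0.13, "grip": -1.0}, {"tx": 0.74, "ty": -1.0, "tz": 0.0, "rx": 0.0, "ry": 0.0, "rz": 0.13, "grip": -1.0}, {"tx": 0.74, "ty": -1.0, "tz": 0.0, "rx": 0.0, "ry": 0.0, "rz": 0.13, "grip": -1.0}, {"tx": 0.74, "ty": -1.0, "tz": 0.0, "rx": 0.0, "ry": 0.0, "rz": 0.13, "grip": -1.0}, {"tx": 0.74, "ty": -1.0, "tz": 0.0, "rx": 0.0, "ry": 0.0, "rz": 0.13, "grip": -1.0}, {"tx": 0.74, "ty": -1.0, "tz": 0.0, "rx": 0.0, "ry": 0.0, "rz": 0.13, "grip": -1.0}, {"tx": 0.74, "ty": -1.0, "tz": 0.0, "rx": 0.0, "ry": 0.0, "rz": 0.13, "grip": -1.0}, {"tx": 0.74, "ty": -1.0, "tz": 0.0, "rx": 0.0, "ry": 0.0, "rz": 0.13, "grip": -1.0}, {"tx": 0.74, "ty": -1.0, "tz": 0.0, "rx": 0.0, "ry": 0.0, "rz": 0.13, "grip": -1.0}, {"tx": 0.74, "ty": -1.0, "tz": 0.0, "rx": 0.0, "ry": 0.0, "rz": 0.13, "grip": -1.0}]}}

```text
clock: 5.12
tcp_pos: [0.6438, 0.0596, 0.2314]
orientation: [-0.279, 3.129, 0.0]
contact_force: [0.1, 0.2, -0.6]
grip_width: 0.0853
```

```bash
python3 -c "
from h import *
st()
f=eyes.grab_frame('wrist'); o,Rm=st(); save('w','w1',f)
d=spotter.masks_of('wrist','jar_mid')
print([(x['confidence'],x['position']) for x in d])
T=np.eye(4);T[:3,:3]=Rm;T[:3,3]=o['tcp_pos'];f['T']=T@f['T_tool_cam']
Q=cloud(f,d[0]['mask']);q=Q[Q[:,2]>.06];print(len(Q),np.percentile(Q,[2,50,98],axis=0),cv2.minEnclosingCircle(q[:,:2].astype(np.float32)))
"
```

```text
t 5.12 tcp [0.6438 0.0596 0.2314] z [ 0.  0. -1.] y [-0.177  0.984  0.   ] F [ 0.1  0.2 -0.6] w 0.0853 q [-0.329  0.433  0.192  1.638 -0.091  1.079  1.637]
t 5.17 tcp [0.6455 0.0555 0.2315] z [ 0.002 -0.002 -1.   ] y [-0.174  0.985 -0.003] F [ 1.7 -2.6  1.3] w 0.0857 q [-0.326  0.434  0.195  1.636 -0.09   1.079  1.639]
[(0.85, [0.4914, 0.426])]
1258 [[0.62689998 0.03574696 0.01720672]
 [0.63941857 0.05093892 0.07346408]
 [0.65860774 0.06640355 0.07523449]] ((0.6446027755737305, 0.051491908729076385), 0.016854852437973022)
```

Request:
{"op": "drive_tool", "data": {"commands": [{"tx": 0.0, "ty": 0.0, "tz": -1.0, "rx": 0.0, "ry": 0.0, "rz": 0.0, "grip": -1.0}, {"tx": 0.0, "ty": 0.0, "tz": -1.0, "rx": 0.0, "ry": 0.0, "rz": 0.0, "grip": -1.0}, {"tx": 0.0, "ty": 0.0, "tz": -1.0, "rx": 0.0, "ry": 0.0, "rz": 0.0, "grip": -1.0}, {"tx": 0.0, "ty": 0.0, "tz": -1.0, "rx": 0.0, "ry": 0.0, "rz": 0.0, "grip": -1.0}, {"tx": 0.0, "ty": 0.0, "tz": -1.0, "rx": 0.0, "ry": 0.0, "rz": 0.0, "grip": -1.0}, {"tx": 0.0, "ty": 0.0, "tz": 0.0, "rx": 0.0, "ry": 0.0, "rz": 0.0, "grip": -1.0}]}}

```text
clock: 5.98
tcp_pos: [0.6419, 0.0603, 0.1293]
orientation: [0.278, -3.126, 0.0]
contact_force: [0.6, -0.1, 0.4]
grip_width: 0.085
```

```bash
python3 -c "
from h import *
o,Rm=st()
f=eyes.grab_frame('wrist'); save('w','w2',f)
d=spotter.masks_of('wrist','jar_mid')
print([(x['confidence'],x['position']) for x in d])
T=np.eye(4);T[:3,:3]=Rm;T[:3,3]=o['tcp_pos'];f['T']=T@f['T_tool_cam']
Q=cloud(f,d[0]['mask']);q=Q[Q[:,2]>.06];print(len(Q),np.percentile(Q,[2,50,98],axis=0),cv2.minEnclosingCircle(q[:,:2].astype(np.float32)))
"
```

```text
t 5.97 tcp [0.6419 0.0603 0.1293] z [-0.004 -0.001 -1.   ] y [-0.176  0.984  0.   ] F [ 0.6 -0.1  0.4] w 0.085 q [-0.314  0.538  0.171  1.727 -0.113  0.89   1.653]
[(0.72, [0.4848, 0.5122])]
2964 [[0.62470789 0.04000266 0.00479859]
 [0.6360657  0.05544678 0.07325541]
 [0.65700373 0.07127432 0.07495587]] ((0.6424979567527771, 0.05619552731513977), 0.016934607177972794)
```

View pics/w2.png

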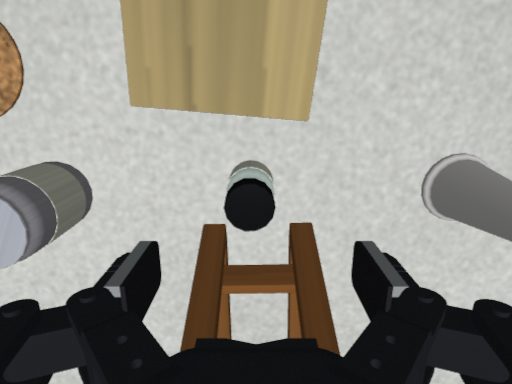

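The wrist view shows the jar at (250,195), centred between the fingers, with the board edge above it and the rest below. There's room, so I'll descend and grip.

Request:
{"op": "drive_tool", "data": {"commands": [{"tx": 0.05, "ty": -0.1, "tz": -1.0, "rx": 0.0, "ry": 0.0, "rz": 0.0, "grip": -1.0}, {"tx": 0.0, "ty": 0.0, "tz": -1.0, "rx": 0.0, "ry": 0.0, "rz": 0.0, "grip": -1.0}, {"tx": 0.0, "ty": 0.0, "tz": -1.0, "rx": 0.0, "ry": 0.0, "rz": 0.0, "grip": -1.0}, {"tx": 0.0, "ty": 0.0, "tz": -1.0, "rx": 0.0, "ry": 0.0, "rz": 0.0, "grip": -1.0}, {"tx": 0.0, "ty": 0.0, "tz": -0.8, "rx": 0.0, "ry": 0.0, "rz": 0.0, "grip": -1.0}, {"tx": 0.0, "ty": 0.0, "tz": 0.0, "rx": 0.0, "ry": 0.0, "rz": 0.0, "grip": 0.0}, {"tx": 0.0, "ty": 0.0, "tz": 0.0, "rx": 0.0, "ry": 0.0, "rz": 0.0, "grip": 0.5}, {"tx": 0.0, "ty": 0.0, "tz": 0.0, "rx": 0.0, "ry": 0.0, "rz": 0.0, "grip": 1.0}, {"tx": 0.0, "ty": 0.0, "tz": 0.0, "rx": 0.0, "ry": 0.0, "rz": 0.0, "grip": 1.0}, {"tx": 0.0, "ty": 0.0, "tz": 0.0, "rx": 0.0, "ry": 0.0, "rz": 0.0, "grip": 1.0}], "grip_force": 35.0}}

```text
clock: 7.32
tcp_pos: [0.6451, 0.058, 0.0363]
orientation: [-0.277, 3.128, -0.0]
contact_force: [-0.2, -1.7, 5.5]
grip_width: 0.0339
```

```bash
python3 -c "
from h import *
o,Rm=st()"
```

```text
t 7.33 tcp [0.6451 0.058  0.0363] z [ 0.002  0.    -1.   ] y [-0.176  0.984 -0.   ] F [-0.2 -1.7  5.5] w 0.0339 q [-0.292  0.661  0.147  1.768 -0.136  0.721  1.675]
```

Request:
{"op": "drive_tool", "data": {"commands": [{"tx": 0.0, "ty": 0.0, "tz": 0.5, "rx": 0.0, "ry": 0.0, "rz": 0.0, "grip": 1.0}, {"tx": 0.0, "ty": 0.0, "tz": 1.0, "rx": 0.0, "ry": 0.0, "rz": 0.0, "grip": 1.0}, {"tx": 0.0, "ty": 0.0, "tz": 1.0, "rx": 0.0, "ry": 0.0, "rz": 0.0, "grip": 1.0}, {"tx": 0.0, "ty": 0.0, "tz": 1.0, "rx": 0.0, "ry": 0.0, "rz": 0.0, "grip": 1.0}, {"tx": 0.0, "ty": 0.0, "tz": 1.0, "rx": 0.0, "ry": 0.0, "rz": 0.0, "grip": 1.0}, {"tx": 0.0, "ty": 0.0, "tz": 1.0, "rx": 0.0, "ry": 0.0, "rz": 0.0, "grip": 1.0}, {"tx": 0.0, "ty": 0.0, "tz": 0.5, "rx": 0.0, "ry": 0.0, "rz": 0.0, "grip": 1.0}]}}

```text
clock: 8.2
tcp_pos: [0.645, 0.0582, 0.1572]
orientation: [-0.277, 3.127, 0.0]
contact_force: [0.5, -0.1, -2.0]
grip_width: 0.0339
```

Request:
{"op": "drive_tool", "data": {"commands": [{"tx": -0.22, "ty": -0.98, "tz": 0.0, "rx": 0.0, "ry": 0.0, "rz": 0.0, "grip": 1.0}, {"tx": -0.22, "ty": -0.98, "tz": 0.0, "rx": 0.0, "ry": 0.0, "rz": 0.0, "grip": 1.0}, {"tx": -0.22, "ty": -0.98, "tz": 0.0, "rx": 0.0, "ry": 0.0, "rz": 0.0, "grip": 1.0}, {"tx": -0.22, "ty": -0.98, "tz": 0.0, "rx": 0.0, "ry": 0.0, "rz": 0.0, "grip": 1.0}, {"tx": -0.22, "ty": -0.98, "tz": 0.0, "rx": 0.0, "ry": 0.0, "rz": 0.0, "grip": 1.0}, {"tx": -0.22, "ty": -0.98, "tz": 0.0, "rx": 0.0, "ry": 0.0, "rz": 0.0, "grip": 1.0}, {"tx": -0.22, "ty": -0.98, "tz": 0.0, "rx": 0.0, "ry": 0.0, "rz": 0.0, "grip": 1.0}, {"tx": -0.22, "ty": -0.98, "tz": 0.0, "rx": 0.0, "ry": 0.0, "rz": 0.0, "grip": 1.0}, {"tx": -0.22, "ty": -0.98, "tz": 0.0, "rx": 0.0, "ry": 0.0, "rz": 0.0, "grip": 1.0}, {"tx": -0.22, "ty": -0.98, "tz": 0.0, "rx": 0.0, "ry": 0.0, "rz": 0.0, "grip": 1.0}]}}

```text
clock: 9.45
tcp_pos: [0.6, -0.1391, 0.1553]
orientation: [-0.278, 3.129, 0.0]
contact_force: [-0.0, -0.9, -1.9]
grip_width: 0.034
```

Request:
{"op": "drive_tool", "data": {"commands": [{"tx": -0.22, "ty": -0.98, "tz": 0.0, "rx": 0.0, "ry": 0.0, "rz": 0.0, "grip": 1.0}, {"tx": -0.22, "ty": -0.98, "tz": 0.0, "rx": 0.0, "ry": 0.0, "rz": 0.0, "grip": 1.0}, {"tx": 0.0, "ty": 0.0, "tz": 0.0, "rx": 0.0, "ry": 0.0, "rz": 0.0, "grip": 1.0}, {"tx": 0.0, "ty": 0.0, "tz": 0.0, "rx": 0.0, "ry": 0.0, "rz": 0.0, "grip": 1.0}]}}

```text
clock: 9.95
tcp_pos: [0.5918, -0.1762, 0.1553]
orientation: [-0.279, 3.129, 0.001]
contact_force: [0.7, 0.4, -2.1]
grip_width: 0.0337
```

```bash
python3 -c "
from h import *
o,Rm=st()
f=eyes.grab_frame('wrist'); save('w','w3',f)
f=eyes.grab_frame('scene'); save('w','s3',f,(130,90,290,230),4)
for t in ['mat','jar_mid']:
  d=spotter.masks_of('scene',t)
  if not d: continue
  Q=cloud(f,d[0]['mask']); print(t,d[0]['confidence'],np.percentile(Q,[2,50,98],axis=0).round(3).tolist())
"
```

```text
t 9.95 tcp [ 0.5918 -0.1762  0.1553] z [ 0.     0.001 -1.   ] y [-0.177  0.984  0.001] F [ 0.7  0.4 -2.1] w 0.0337 q [ 0.026  0.467  0.217  1.782 -0.125  0.906  2.046]
jar_mid 0.7 [[0.579, -0.183, 0.12], [0.601, -0.165, 0.15], [0.608, -0.157, 0.195]]
```

View pics/s3.png

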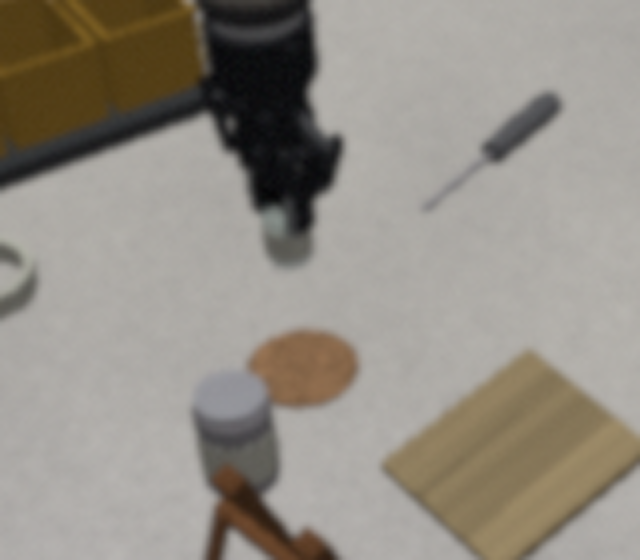

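View pics/w3.png

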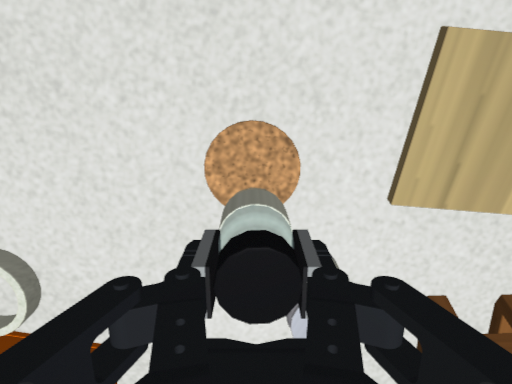

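The jar is held upright over the mat; in the wrist view both are centred near column 255. Next: lower, release and rise.

Request:
{"op": "drive_tool", "data": {"commands": [{"tx": 0.0, "ty": 0.0, "tz": -1.0, "rx": 0.0, "ry": 0.0, "rz": 0.0, "grip": 1.0}, {"tx": 0.0, "ty": 0.0, "tz": -1.0, "rx": 0.0, "ry": 0.0, "rz": 0.0, "grip": 1.0}, {"tx": 0.0, "ty": 0.0, "tz": -1.0, "rx": 0.0, "ry": 0.0, "rz": 0.0, "grip": 1.0}, {"tx": 0.0, "ty": 0.0, "tz": -1.0, "rx": 0.0, "ry": 0.0, "rz": 0.0, "grip": 1.0}, {"tx": 0.0, "ty": 0.0, "tz": -1.0, "rx": 0.0, "ry": 0.0, "rz": 0.0, "grip": 1.0}, {"tx": 0.0, "ty": 0.0, "tz": -0.5, "rx": 0.0, "ry": 0.0, "rz": 0.0, "grip": 1.0}, {"tx": 0.0, "ty": 0.0, "tz": -0.1, "rx": 0.0, "ry": 0.0, "rz": 0.0, "grip": 1.0}, {"tx": 0.0, "ty": 0.0, "tz": 0.0, "rx": 0.0, "ry": 0.0, "rz": 0.0, "grip": 1.0}]}}

```text
clock: 11.15
tcp_pos: [0.5919, -0.1772, 0.0437]
orientation: [-0.277, 3.129, -0.0]
contact_force: [-0.3, 0.4, -1.2]
grip_width: 0.0342
```

Request:
{"op": "drive_tool", "data": {"commands": [{"tx": 0.0, "ty": 0.0, "tz": -0.12, "rx": 0.0, "ry": 0.0, "rz": 0.0, "grip": 1.0}, {"tx": 0.0, "ty": 0.0, "tz": -0.06, "rx": 0.0, "ry": 0.0, "rz": 0.0, "grip": 1.0}, {"tx": 0.0, "ty": 0.0, "tz": 0.0, "rx": 0.0, "ry": 0.0, "rz": 0.0, "grip": 1.0}]}}

```text
clock: 11.52
tcp_pos: [0.592, -0.1772, 0.0404]
orientation: [-0.278, 3.128, -0.0]
contact_force: [-0.2, 0.1, 3.4]
grip_width: 0.0338
```

Now in contact (+3.4 N). Release, wait, and retreat upward.

Request:
{"op": "drive_tool", "data": {"commands": [{"tx": 0.0, "ty": 0.0, "tz": 0.0, "rx": 0.0, "ry": 0.0, "rz": 0.0, "grip": 0.0}, {"tx": 0.0, "ty": 0.0, "tz": 0.0, "rx": 0.0, "ry": 0.0, "rz": 0.0, "grip": -0.5}, {"tx": 0.0, "ty": 0.0, "tz": 0.0, "rx": 0.0, "ry": 0.0, "rz": 0.0, "grip": -1.0}, {"tx": 0.0, "ty": 0.0, "tz": 0.0, "rx": 0.0, "ry": 0.0, "rz": 0.0, "grip": -1.0}, {"tx": 0.0, "ty": 0.0, "tz": 0.0, "rx": 0.0, "ry": 0.0, "rz": 0.0, "grip": -1.0}, {"tx": 0.0, "ty": 0.0, "tz": 1.0, "rx": 0.0, "ry": 0.0, "rz": 0.0, "grip": -1.0}, {"tx": 0.0, "ty": 0.0, "tz": 1.0, "rx": 0.0, "ry": 0.0, "rz": 0.0, "grip": -1.0}, {"tx": 0.0, "ty": 0.0, "tz": 1.0, "rx": 0.0, "ry": 0.0, "rz": 0.0, "grip": -1.0}, {"tx": 0.0, "ty": 0.0, "tz": 1.0, "rx": 0.0, "ry": 0.0, "rz": 0.0, "grip": -1.0}, {"tx": 0.0, "ty": 0.0, "tz": 1.0, "rx": 0.0, "ry": 0.0, "rz": 0.0, "grip": -1.0}]}}

```text
clock: 12.78
tcp_pos: [0.5918, -0.1771, 0.1419]
orientation: [-0.278, 3.128, -0.0]
contact_force: [-0.7, 0.2, -1.2]
grip_width: 0.085
```

```bash
python3 -c "
from h import *
o,Rm=st()
f=eyes.grab_frame('top')
for t in ['mat','jar_mid','board']:
  d=spotter.masks_of('top',t)
  if not d: continue
  Q=cloud(f,d[0]['mask']); print(t,d[0]['confidence'],np.percentile(Q,[2,50,98],axis=0).round(3).tolist(), cv2.minEnclosingCircle(Q[Q[:,2]>(.065 if t=='jar_mid' else -1)][:,:2].astype(np.float32)))
save('t','t4',f,(170,60,350,250),3)
f=eyes.grab_frame('scene'); save('w','s4',f,(130,90,290,230),4)
"
```

```text
t 12.78 tcp [ 0.5918 -0.1771  0.1419] z [ 0.001 -0.    -1.   ] y [-0.176  0.984 -0.   ] F [-0.7  0.2 -1.2] w 0.085 q [ 0.028  0.483  0.216  1.792 -0.13   0.879  2.051]
mat 0.87 [[0.549, -0.212, 0.001], [0.582, -0.162, 0.005], [0.632, -0.134, 0.074]] ((0.5058543682098389, -0.11747116595506668), 0.1467229723930359)
jar_mid 0.61 [[0.573, -0.19, 0.015], [0.583, -0.173, 0.078], [0.604, -0.159, 0.083]] ((0.5903217196464539, -0.17628581821918488), 0.01711760088801384)
board 0.74 [[0.445, -0.051, 0.012], [0.514, 0.018, 0.029], [0.591, 0.086, 0.043]] ((0.519308865070343, 0.018500976264476776), 0.10042159259319305)
```

View pics/s4.png

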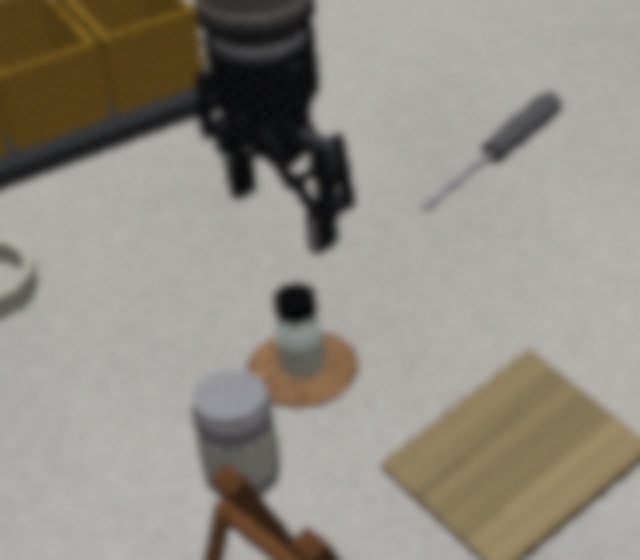

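The jar stands on the mat centre, at (0.590, -0.176) against the mat's (0.590, -0.178), and is upright and released. Next I'll close the fingers and nudge the board sideways from its right edge, by about 26 mm along the rest's y.

Request:
{"op": "drive_tool", "data": {"commands": [{"tx": 0.0, "ty": 0.0, "tz": 0.5, "rx": 0.0, "ry": 0.0, "rz": 0.0, "grip": 0.0}, {"tx": -0.52, "ty": 0.92, "tz": 0.0, "rx": 0.0, "ry": 0.0, "rz": 0.0, "grip": 1.0}, {"tx": -0.52, "ty": 0.92, "tz": 0.0, "rx": 0.0, "ry": 0.0, "rz": 0.0, "grip": 1.0}, {"tx": -0.52, "ty": 0.92, "tz": 0.0, "rx": 0.0, "ry": 0.0, "rz": 0.0, "grip": 1.0}, {"tx": -0.52, "ty": 0.92, "tz": 0.0, "rx": 0.0, "ry": 0.0, "rz": 0.0, "grip": 1.0}, {"tx": -0.52, "ty": 0.92, "tz": -0.5, "rx": 0.0, "ry": 0.0, "rz": 0.0, "grip": 1.0}, {"tx": 0.0, "ty": 0.0, "tz": -1.0, "rx": 0.0, "ry": 0.0, "rz": 0.0, "grip": 1.0}, {"tx": 0.0, "ty": 0.0, "tz": -1.0, "rx": 0.0, "ry": 0.0, "rz": 0.0, "grip": 1.0}, {"tx": 0.0, "ty": 0.0, "tz": -1.0, "rx": 0.0, "ry": 0.0, "rz": 0.0, "grip": 1.0}, {"tx": 0.0, "ty": 0.0, "tz": -1.0, "rx": 0.0, "ry": 0.0, "rz": 0.0, "grip": 1.0}]}}

```text
clock: 14.28
tcp_pos: [0.5391, -0.084, 0.0592]
orientation: [-0.279, 3.129, 0.0]
contact_force: [-0.2, 1.5, 0.1]
grip_width: 0.0002
```

Request:
{"op": "drive_tool", "data": {"commands": [{"tx": 0.0, "ty": 0.0, "tz": -1.0, "rx": 0.0, "ry": 0.0, "rz": 0.0, "grip": 1.0}, {"tx": 0.0, "ty": 0.0, "tz": -1.0, "rx": 0.0, "ry": 0.0, "rz": 0.0, "grip": 1.0}, {"tx": 0.0, "ty": 0.0, "tz": -0.5, "rx": 0.0, "ry": 0.0, "rz": 0.0, "grip": 1.0}, {"tx": 0.0, "ty": 0.0, "tz": 0.0, "rx": 0.0, "ry": 0.0, "rz": 0.0, "grip": 1.0}]}}

```text
clock: 14.78
tcp_pos: [0.539, -0.0846, 0.0094]
orientation: [0.278, -3.128, -0.0]
contact_force: [-0.4, 0.1, 0.1]
grip_width: 0.0001
```

```bash
python3 -c "
from h import *
o,Rm=st()"
```

```text
t 14.78 tcp [ 0.539  -0.0846  0.0094] z [-0.001  0.    -1.   ] y [-0.177  0.984  0.   ] F [-0.4  0.1  0.1] w 0.0001 q [-0.074  0.586  0.147  2.023 -0.157  0.544  1.932]
```

Request:
{"op": "drive_tool", "data": {"commands": [{"tx": -0.07, "ty": 0.4, "tz": 0.0, "rx": 0.0, "ry": 0.0, "rz": 0.0, "grip": 1.0}, {"tx": -0.07, "ty": 0.4, "tz": 0.0, "rx": 0.0, "ry": 0.0, "rz": 0.0, "grip": 1.0}, {"tx": -0.07, "ty": 0.4, "tz": 0.0, "rx": 0.0, "ry": 0.0, "rz": 0.0, "grip": 1.0}, {"tx": -0.07, "ty": 0.4, "tz": 0.0, "rx": 0.0, "ry": 0.0, "rz": 0.0, "grip": 1.0}, {"tx": -0.07, "ty": 0.4, "tz": 0.0, "rx": 0.0, "ry": 0.0, "rz": 0.0, "grip": 1.0}, {"tx": -0.04, "ty": 0.2, "tz": 0.0, "rx": 0.0, "ry": 0.0, "rz": 0.0, "grip": 1.0}, {"tx": 0.0, "ty": 0.0, "tz": 0.0, "rx": 0.0, "ry": 0.0, "rz": 0.0, "grip": 1.0}]}}

```text
clock: 15.65
tcp_pos: [0.5314, -0.0403, 0.0096]
orientation: [0.279, -3.129, -0.001]
contact_force: [-0.3, -0.1, 0.7]
grip_width: 0.0002
```

```bash
cat >> h.py <<'E'
RO=np.array([.681,.072]); RY=np.radians(10)
def boardpose(n):
    f=eyes.grab_frame(n); d=spotter.masks_of(n,"board")
    if not d: print("no board"); return f
    m=d[0]["mask"]; P=cloud(f,cv2.erode(m.astype(np.uint8),np.ones((3,3)))>0)
    k=P[:,2]>.004; A=np.c_[P[:,:2],np.ones(len(P))]
    for _ in range(6):
        s=np.linalg.lstsq(A[k],P[k,2],rcond=None)[0]; k=abs(A@s-P[:,2])<.004
    P2=cloud(f,m);kk=(abs(np.c_[P2[:,:2],np.ones(len(P2))]@s-P2[:,2])<.006)
    rc=cv2.minAreaRect(P2[kk][:,:2].astype(np.float32))
    c=np.array(rc[0])-RO; 
    cr=np.array([[np.cos(RY),np.sin(RY)],[-np.sin(RY),np.cos(RY)]])@c
    print(n,round(d[0]["confidence"],2),"slope",np.degrees(np.arctan(s[:2])).round(1),"c",np.round(rc[0],4),"size",np.round(rc[1],3),"yaw",round(rc[2],1),"in rest",cr.round(4),np.round(cv2.boxPoints(rc),3).tolist()); return f
E
python3 -c "
from h import *
o,Rm=st()
f=boardpose('scene');save('s','s5',f,(130,90,290,230),4)
f=boardpose('top')"
```

```text
t 15.65 tcp [ 0.5314 -0.0403  0.0096] z [-0.001  0.    -1.   ] y [-0.177  0.984  0.001] F [-0.3 -0.1  0.7] w 0.0002 q [-0.16   0.572  0.15   2.054 -0.163  0.527  1.856]
scene 0.94 slope [-11.5  -1.2] c [0.5126 0.0442] size [0.148 0.142] yaw 6.7 in rest [-0.1707  0.0018] [[0.4309999942779541, 0.10599999874830246], [0.44699999690055847, -0.03500000014901161], [0.5950000286102295, -0.017999999225139618], [0.578000009059906, 0.12300000339746475]]
no board
```

```bash
cat > kin.py <<'E'
import numpy as np
from scipy.optimize import least_squares
from scipy.spatial.transform import Rotation as R
D=[([-1.356,.477,.022,1.555,-.011,1.109,-.083],[.2141,.6401,.2313]),([-1.067,.315,.045,1.8,-.016,1.027,.383],[.3478,.4595,.2315]),
([-.314,.538,.171,1.727,-.113,.89,1.653],[.6419,.0603,.1293]),([-.292,.661,.147,1.768,-.136,.721,1.675],[.6451,.058,.0363]),
([.026,.467,.217,1.782,-.125,.906,2.046],[.5918,-.1762,.1553]),([-.074,.586,.147,2.023,-.157,.544,1.932],[.539,-.0846,.0094]),([-.16,.572,.15,2.054,-.163,.527,1.856],[.5314,-.0403,.0096])]
def fk(q,p,s):
    d1,d3,d5,d7=p[:4]
    M=np.eye(3); x=np.array([0,0,d1])
    rz=lambda a:R.from_rotvec([0,0,a]).as_matrix(); ry=lambda a:R.from_rotvec([0,a,0]).as_matrix()
    M=M@rz(s[0]*q[0]+p[4])@ry(q[1])@rz(s[1]*q[2]); x=x+M@[0,0,d3]
    M=M@ry(q[3])@rz(s[2]*q[4]); x=x+M@[0,0,d5]
    M=M@ry(q[5])@rz(q[6]); x=x+M@[0,0,d7]
    return x,M
best=None
for s in [(a,b,c) for a in(1,-1) for b in(1,-1) for c in (1,-1)]:
    g=lambda p:np.r_[np.concatenate([fk(q,p,s)[0]-x for q,x in D]),np.concatenate([fk(q,p,s)[1][:,2]-[0,0,-1] for q,x in D])*.2]
    o=least_squares(g,[.3,.5,.5,.25,0.])
    if best is None or o.cost<best[0]: best=(o.cost,s,o.x)
if __name__=="__main__": print(best)
E
python3 kin.py
```

```text
(np.float64(0.00011038358069620974), (-1, -1, -1), array([-0.28755896,  0.55165782,  0.47301703, -0.24154096, -0.10247846]))
```

Request:
{"op": "drive_tool", "data": {"commands": [{"tx": 0.17, "ty": -0.98, "tz": 0.0, "rx": 0.0, "ry": 0.0, "rz": 0.0, "grip": 1.0}, {"tx": 0.0, "ty": 0.0, "tz": 1.0, "rx": 0.0, "ry": 0.0, "rz": 0.0, "grip": 1.0}, {"tx": 0.0, "ty": 0.0, "tz": 1.0, "rx": 0.0, "ry": 0.0, "rz": 0.0, "grip": 1.0}, {"tx": 0.0, "ty": 0.0, "tz": 1.0, "rx": 0.0, "ry": 0.0, "rz": 0.0, "grip": 1.0}, {"tx": 0.0, "ty": 0.0, "tz": 1.0, "rx": 0.0, "ry": 0.0, "rz": 0.0, "grip": 1.0}, {"tx": 0.0, "ty": 0.0, "tz": 1.0, "rx": 0.0, "ry": 0.0, "rz": 0.0, "grip": 0.0}, {"tx": -1.0, "ty": 0.77, "tz": 0.0, "rx": 0.0, "ry": 0.0, "rz": 0.0, "grip": -1.0}, {"tx": -1.0, "ty": 0.77, "tz": 0.0, "rx": 0.0, "ry": 0.0, "rz": 0.0, "grip": -1.0}, {"tx": -1.0, "ty": 0.77, "tz": 0.0, "rx": 0.0, "ry": 0.0, "rz": 0.0, "grip": -1.0}]}}

```text
clock: 16.98
tcp_pos: [0.4742, -0.0141, 0.1096]
orientation: [0.277, -3.129, -0.0]
contact_force: [0.1, -0.1, 0.3]
grip_width: 0.0722
```

Request:
{"op": "drive_tool", "data": {"commands": [{"tx": -1.0, "ty": 0.77, "tz": 0.0, "rx": 0.0, "ry": 0.0, "rz": 0.0, "grip": -1.0}, {"tx": -1.0, "ty": 0.77, "tz": 0.0, "rx": 0.0, "ry": 0.0, "rz": 0.0, "grip": -1.0}, {"tx": -1.0, "ty": 0.77, "tz": 0.0, "rx": 0.0, "ry": 0.0, "rz": 0.0, "grip": -1.0}, {"tx": 0.0, "ty": 0.0, "tz": 0.0, "rx": 0.0, "ry": 0.0, "rz": 0.0, "grip": -1.0}]}}

```text
clock: 17.48
tcp_pos: [0.4136, 0.0325, 0.1095]
orientation: [0.281, -3.128, -0.001]
contact_force: [0.9, 0.9, -0.4]
grip_width: 0.0853
```

```bash
python3 -c "
from h import *
o,Rm=st()
f=boardpose('scene')"
```

```text
t 17.48 tcp [0.4136 0.0325 0.1095] z [-0.001  0.    -1.   ] y [-0.178  0.984  0.001] F [ 0.9  0.9 -0.4] w 0.0853 q [-0.377  0.235  0.168  2.27  -0.066  0.643  1.589]
scene 0.62 slope [-11.3  -1.2] c [0.5119 0.0431] size [0.149 0.145] yaw 7.1 in rest [-0.1715  0.0009] [[0.42899999022483826, 0.10599999874830246], [0.44699999690055847, -0.03799999877810478], [0.5950000286102295, -0.01899999938905239], [0.5770000219345093, 0.12399999797344208]]
```

Request:
{"op": "drive_tool", "data": {"commands": [{"tx": 0.0, "ty": 0.0, "tz": -1.0, "rx": 0.0, "ry": 0.0, "rz": 0.0, "grip": -1.0}, {"tx": 0.0, "ty": 0.0, "tz": -1.0, "rx": 0.0, "ry": 0.0, "rz": 0.0, "grip": -1.0}, {"tx": 0.0, "ty": 0.0, "tz": -1.0, "rx": 0.0, "ry": 0.0, "rz": 0.0, "grip": -1.0}, {"tx": 0.0, "ty": 0.0, "tz": -1.0, "rx": 0.0, "ry": 0.0, "rz": 0.0, "grip": -1.0}, {"tx": 0.0, "ty": 0.0, "tz": -1.0, "rx": 0.0, "ry": 0.0, "rz": 0.0, "grip": -1.0}, {"tx": 0.0, "ty": 0.0, "tz": 0.0, "rx": 0.0, "ry": 0.0, "rz": 0.0, "grip": -1.0}]}}

```text
clock: 18.32
tcp_pos: [0.415, 0.0309, 0.0087]
orientation: [0.276, -3.127, 0.001]
contact_force: [0.3, 0.0, -0.7]
grip_width: 0.0852
```

```bash
python3 -c "
from h import *
o,Rm=st()
f=eyes.grab_frame('wrist');save('w','w6',f)"
```

```text
t 18.32 tcp [0.415  0.0309 0.0087] z [-0.002 -0.001 -1.   ] y [-0.175  0.985 -0.   ] F [ 0.3  0.  -0.7] w 0.0852 q [-0.321  0.456  0.114  2.315 -0.135  0.379  1.653]
```

View pics/w6.png

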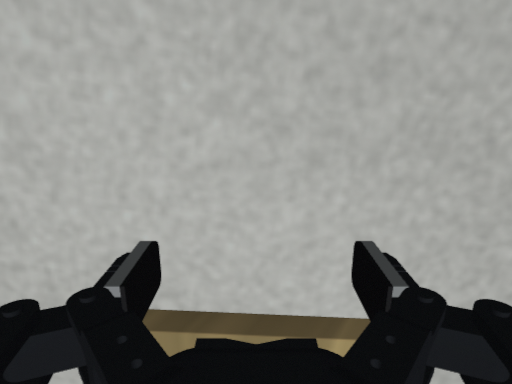

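Request:
{"op": "drive_tool", "data": {"commands": [{"tx": 0.49, "ty": 0.085, "tz": 0.0, "rx": 0.0, "ry": 0.0, "rz": 0.0, "grip": -1.0}, {"tx": 0.49, "ty": 0.085, "tz": 0.0, "rx": 0.0, "ry": 0.0, "rz": 0.0, "grip": -1.0}, {"tx": 0.49, "ty": 0.085, "tz": 0.0, "rx": 0.0, "ry": 0.0, "rz": 0.0, "grip": -1.0}, {"tx": 0.49, "ty": 0.085, "tz": 0.0, "rx": 0.0, "ry": 0.0, "rz": 0.0, "grip": -1.0}, {"tx": 0.49, "ty": 0.085, "tz": 0.0, "rx": 0.0, "ry": 0.0, "rz": 0.0, "grip": -1.0}, {"tx": 0.49, "ty": 0.085, "tz": 0.0, "rx": 0.0, "ry": 0.0, "rz": 0.0, "grip": -1.0}, {"tx": 0.49, "ty": 0.085, "tz": 0.0, "rx": 0.0, "ry": 0.0, "rz": 0.0, "grip": -1.0}, {"tx": 0.49, "ty": 0.085, "tz": 0.0, "rx": 0.0, "ry": 0.0, "rz": 0.0, "grip": -1.0}, {"tx": 0.49, "ty": 0.085, "tz": 0.0, "rx": 0.0, "ry": 0.0, "rz": 0.0, "grip": -1.0}]}}

```text
clock: 19.5
tcp_pos: [0.504, 0.0472, 0.0097]
orientation: [0.278, -3.129, 0.0]
contact_force: [-2.7, -0.3, 2.5]
grip_width: 0.0857
```

```bash
python3 -c "
from h import *
o,Rm=st()
f=boardpose('scene');save('s','s7',f,(150,110,310,290),4*.8)
f=boardpose('top');save('t','t7',f,(170,60,350,250),3)"
```

```text
t 19.5 tcp [0.504  0.0472 0.0097] z [-0. -0. -1.] y [-0.176  0.984  0.   ] F [-2.7 -0.3  2.5] w 0.0857 q [-0.315  0.542  0.123  2.115 -0.134  0.492  1.656]
scene 0.66 slope [-11.2  -1.9] c [0.5902 0.0604] size [0.15  0.144] yaw 10.5 in rest [-0.0914  0.0043] [[0.503000020980835, 0.11699999868869781], [0.5289999842643738, -0.024000000208616257], [0.6769999861717224, 0.003000000026077032], [0.6510000228881836, 0.14499999582767487]]
top 0.7 slope [-11.3  -2.7] c [ 0.6079 -0.0014] size [0.129 0.023] yaw 1.2 in rest [-0.0848 -0.0596] [[0.5429999828338623, 0.008999999612569809], [0.5440000295639038, -0.014000000432133675], [0.6729999780654907, -0.010999999940395355], [0.671999990940094, 0.010999999940395355]]
```

View pics/t7.png

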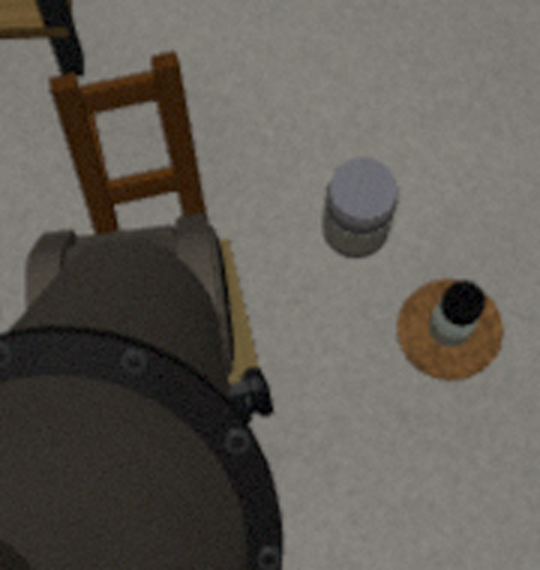

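View pics/s7.png

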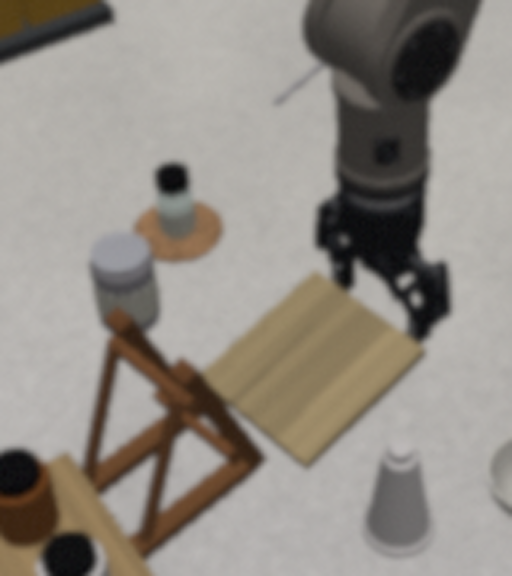

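The board is square to the rest (10.5° against 10°) and about 4 mm off centre, with the foot about 17 mm short of the uprights. I'll push the rest of the way slowly.

Request:
{"op": "drive_tool", "data": {"commands": [{"tx": 0.3, "ty": 0.05, "tz": 0.0, "rx": 0.0, "ry": 0.0, "rz": 0.0, "grip": -1.0}, {"tx": 0.3, "ty": 0.05, "tz": 0.0, "rx": 0.0, "ry": 0.0, "rz": 0.0, "grip": -1.0}, {"tx": 0.2, "ty": 0.035, "tz": 0.0, "rx": 0.0, "ry": 0.0, "rz": 0.0, "grip": -1.0}, {"tx": 0.0, "ty": 0.0, "tz": 0.0, "rx": 0.0, "ry": 0.0, "rz": 0.0, "grip": -1.0}]}}

```text
clock: 20.2
tcp_pos: [0.52, 0.0499, 0.0098]
orientation: [-0.278, 3.128, 0.0]
contact_force: [0.3, 0.5, -0.2]
grip_width: 0.0855
```

```bash
python3 -c "
from h import *
o,Rm=st()
f=boardpose('scene');save('s','s8',f,(150,110,310,290),4*.8)"
```

```text
t 20.2 tcp [0.52   0.0499 0.0098] z [ 0.001  0.    -1.   ] y [-0.176  0.984  0.   ] F [ 0.3  0.5 -0.2] w 0.0855 q [-0.314  0.559  0.124  2.078 -0.134  0.512  1.657]
scene 0.84 slope [-11.2  -2. ] c [0.6055 0.0637] size [0.152 0.144] yaw 9.9 in rest [-0.0758  0.0049] [[0.5180000066757202, 0.12200000137090683], [0.5429999828338623, -0.019999999552965164], [0.6930000185966492, 0.006000000052154064], [0.6679999828338623, 0.14800000190734863]]
```

Request:
{"op": "drive_tool", "data": {"commands": [{"tx": -0.6, "ty": -0.1, "tz": 0.2, "rx": 0.0, "ry": 0.0, "rz": 0.0, "grip": 0.35}, {"tx": 0.0, "ty": 0.0, "tz": 0.0, "rx": 0.09, "ry": -0.49, "rz": 0.0, "grip": 0.35}, {"tx": 0.0, "ty": 0.0, "tz": 0.0, "rx": 0.09, "ry": -0.49, "rz": 0.0, "grip": 0.35}, {"tx": 0.0, "ty": 0.0, "tz": 0.0, "rx": 0.09, "ry": -0.49, "rz": 0.0, "grip": 0.35}, {"tx": 0.0, "ty": 0.0, "tz": 0.0, "rx": 0.0, "ry": 0.0, "rz": 0.0, "grip": 0.35}]}}

```text
clock: 20.92
tcp_pos: [0.5049, 0.0471, 0.0136]
orientation: [-0.259, 2.925, 0.028]
contact_force: [0.8, 0.4, -0.3]
grip_width: 0.0276
```

```bash
python3 -c "
from h import *
o,Rm=st()"
```

```text
t 20.93 tcp [0.5049 0.0471 0.0136] z [ 0.201  0.037 -0.979] y [-0.176  0.984  0.001] F [ 0.8  0.4 -0.3] w 0.0276 q [-0.29   0.481  0.083  2.262 -0.155  0.197  1.676]
```

Request:
{"op": "drive_tool", "data": {"commands": [{"tx": 0.0, "ty": 0.0, "tz": 0.0, "rx": 0.06, "ry": -0.37, "rz": 0.0, "grip": 0.35}, {"tx": 0.0, "ty": 0.0, "tz": 0.0, "rx": 0.06, "ry": -0.37, "rz": 0.0, "grip": 0.35}, {"tx": 0.0, "ty": 0.0, "tz": 0.0, "rx": 0.0, "ry": 0.0, "rz": 0.0, "grip": 0.35}]}}

```text
clock: 21.3
tcp_pos: [0.501, 0.0527, 0.0111]
orientation: [-0.261, 2.905, 0.056]
contact_force: [-0.3, 0.1, 0.5]
grip_width: 0.0274
```

```bash
python3 -c "
from h import *
o,Rm=st()"
```

```text
t 21.3 tcp [0.501  0.0527 0.0111] z [ 0.219  0.058 -0.974] y [-0.18   0.983  0.018] F [-0.3  0.1  0.5] w 0.0274 q [-0.417  0.493  0.233  2.292 -0.703  0.182  2.208]
```

Request:
{"op": "drive_tool", "data": {"commands": [{"tx": 0.0, "ty": 0.0, "tz": 0.0, "rx": -0.06, "ry": 0.37, "rz": 0.0, "grip": 0.35}, {"tx": 0.0, "ty": 0.0, "tz": 0.0, "rx": -0.06, "ry": 0.37, "rz": 0.0, "grip": 0.35}, {"tx": 0.0, "ty": 0.0, "tz": 0.0, "rx": 0.0, "ry": 0.0, "rz": 0.0, "grip": 0.35}]}}

```text
clock: 21.68
tcp_pos: [0.5026, 0.0524, 0.0113]
orientation: [-0.271, 3.007, 0.044]
contact_force: [1.0, 0.3, -1.3]
grip_width: 0.0277
```

```bash
python3 -c "
from h import *
o,Rm=st()
f=boardpose('scene');save('s','s9',f,(150,110,310,290),4*.8)"
```

```text
t 21.68 tcp [0.5026 0.0524 0.0113] z [ 0.119  0.04  -0.992] y [-0.18   0.984  0.018] F [ 1.   0.3 -1.3] w 0.0277 q [-0.532  0.534  0.386  2.221 -0.631  0.356  2.129]
scene 0.89 slope [-11.3  -2. ] c [0.6062 0.0637] size [0.147 0.144] yaw 9.3 in rest [-0.0751  0.0048] [[0.5220000147819519, 0.12300000339746475], [0.5450000166893005, -0.01899999938905239], [0.6899999976158142, 0.004000000189989805], [0.6669999957084656, 0.1469999998807907]]
```

View pics/s9.png

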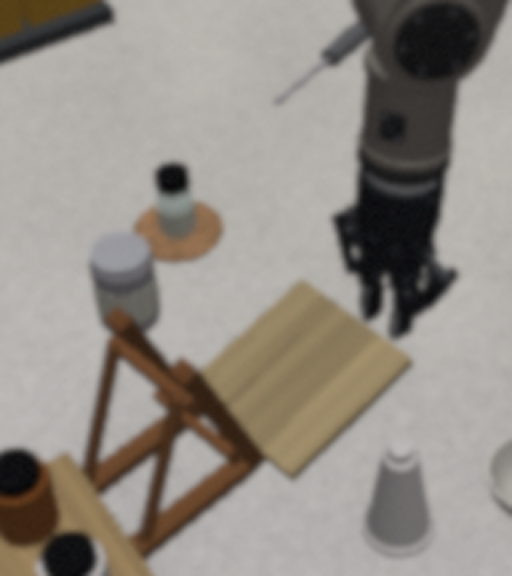

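Request:
{"op": "drive_tool", "data": {"commands": [{"tx": 0.0, "ty": -0.08, "tz": 0.0, "rx": 0.04, "ry": -0.25, "rz": 0.0, "grip": 0.35}, {"tx": 0.0, "ty": -0.08, "tz": 0.0, "rx": 0.04, "ry": -0.25, "rz": 0.0, "grip": 0.35}, {"tx": 0.0, "ty": -0.08, "tz": 0.0, "rx": 0.04, "ry": -0.25, "rz": 0.0, "grip": 0.35}, {"tx": 0.0, "ty": -0.08, "tz": 0.0, "rx": 0.04, "ry": -0.25, "rz": 0.0, "grip": 0.35}, {"tx": 0.0, "ty": 0.0, "tz": 0.0, "rx": 0.0, "ry": 0.0, "rz": 0.0, "grip": 0.35}]}}

```text
clock: 22.4
tcp_pos: [0.4994, 0.0466, 0.0106]
orientation: [-0.258, 2.881, 0.061]
contact_force: [-0.1, -0.0, -0.5]
grip_width: 0.0281
```

```bash
python3 -c "
from h import *
o,Rm=st()"
```

```text
t 22.4 tcp [0.4994 0.0466 0.0106] z [ 0.241  0.063 -0.968] y [-0.18   0.984  0.02 ] F [-0.1 -0.  -0.5] w 0.0281 q [-0.449  0.496  0.288  2.316 -1.015  0.173  2.527]
```

Request:
{"op": "drive_tool", "data": {"commands": [{"tx": 0.4, "ty": 0.07, "tz": 0.0, "rx": 0.0, "ry": 0.0, "rz": 0.0, "grip": 0.35}, {"tx": 0.4, "ty": 0.07, "tz": 0.0, "rx": 0.0, "ry": 0.0, "rz": 0.0, "grip": 0.35}, {"tx": 0.3, "ty": 0.05, "tz": 0.0, "rx": 0.0, "ry": 0.0, "rz": 0.0, "grip": 0.35}, {"tx": 0.2, "ty": 0.035, "tz": 0.0, "rx": 0.0, "ry": 0.0, "rz": 0.0, "grip": 0.35}, {"tx": 0.0, "ty": 0.0, "tz": 0.0, "rx": 0.0, "ry": 0.0, "rz": 0.0, "grip": 0.35}]}}

```text
clock: 23.02
tcp_pos: [0.5253, 0.0515, 0.0101]
orientation: [-0.261, 2.882, 0.061]
contact_force: [-3.9, -0.7, 1.9]
grip_width: 0.0277
```

```bash
cat >> h.py <<'E'
def tr():
    o,Rm=st(); d=o['tcp_pos'][:2]-RO; c,s=np.cos(RY),np.sin(RY)
    print("TCP in rest mm",np.round(1000*np.array([c*d[0]+s*d[1],-s*d[0]+c*d[1],o['tcp_pos'][2]]),1)); return o,Rm
E
python3 -c "
from h import *
o,Rm=tr()
f=boardpose('scene');save('s','s10',f,(150,110,310,290),4*.8)"
```

```text
t 23.02 tcp [0.5253 0.0515 0.0101] z [ 0.24   0.064 -0.969] y [-0.182  0.983  0.02 ] F [-3.9 -0.7  1.9] w 0.0277 q [-0.491  0.531  0.346  2.26  -0.991  0.221  2.495]
TCP in rest mm [-156.8    6.8   10.1]
scene 0.57 slope [-11.2  -2. ] c [0.6072 0.0646] size [0.149 0.143] yaw 10.4 in rest [-0.074   0.0055] [[0.5210000276565552, 0.12200000137090683], [0.546999990940094, -0.01899999938905239], [0.6930000185966492, 0.007000000216066837], [0.6669999957084656, 0.14900000393390656]]
```

View pics/s10.png

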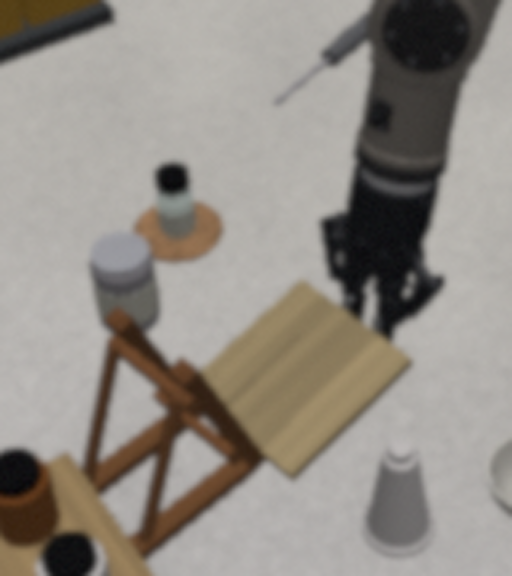

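The fingers are against the near edge (−3.9 N) and the board is flush against the rest. Starting the tip-up gently.

Request:
{"op": "drive_tool", "data": {"commands": [{"tx": 0.2, "ty": 0.035, "tz": 0.25, "rx": 0.0, "ry": 0.0, "rz": 0.0, "grip": 0.35}, {"tx": 0.2, "ty": 0.035, "tz": 0.35, "rx": 0.0, "ry": 0.0, "rz": 0.0, "grip": 0.35}, {"tx": 0.2, "ty": 0.035, "tz": 0.35, "rx": 0.0, "ry": 0.0, "rz": 0.0, "grip": 0.35}]}}

```text
clock: 23.5
tcp_pos: [0.53, 0.0512, 0.0267]
orientation: [-0.259, 2.894, 0.061]
contact_force: [-23.2, -8.2, 6.4]
grip_width: 0.0279
```

```bash
python3 -c "
from h import *
o,Rm=tr()
f=boardpose('scene');save('s','s11',f,(150,110,310,290),4*.8)"
```

```text
t 23.5 tcp [0.53   0.0512 0.0267] z [ 0.229  0.062 -0.971] y [-0.18   0.983  0.021] F [-23.2  -8.2   6.4] w 0.0279 q [-0.573  0.518  0.454  2.242 -0.927  0.295  2.428]
TCP in rest mm [-152.3    5.7   26.7]
scene 0.93 slope [-17.6  -3.3] c [0.6086 0.064 ] size [0.145 0.144] yaw 9.7 in rest [-0.0727  0.0047] [[0.5249999761581421, 0.12200000137090683], [0.5490000247955322, -0.01899999938905239], [0.6919999718666077, 0.006000000052154064], [0.6679999828338623, 0.1469999998807907]]
```

View pics/s11.png

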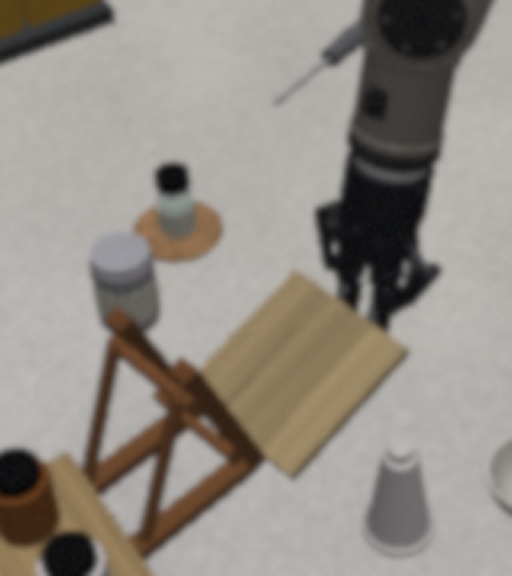

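Request:
{"op": "drive_tool", "data": {"commands": [{"tx": -0.05, "ty": -0.01, "tz": 0.4, "rx": 0.0, "ry": 0.0, "rz": 0.0, "grip": 0.35}, {"tx": 0.1, "ty": 0.02, "tz": 0.4, "rx": 0.0, "ry": 0.0, "rz": 0.0, "grip": 0.35}]}}

```text
clock: 23.85
tcp_pos: [0.5352, 0.0524, 0.0443]
orientation: [-0.259, 2.887, 0.061]
contact_force: [-9.4, -3.6, 2.7]
grip_width: 0.0275
```

```bash
python3 -c "
from h import *
o,Rm=tr()
f=boardpose('scene')"
```

```text
t 23.85 tcp [0.5352 0.0524 0.0443] z [ 0.236  0.063 -0.97 ] y [-0.18   0.983  0.02 ] F [-9.4 -3.6  2.7] w 0.0275 q [-0.626  0.496  0.519  2.233 -0.883  0.333  2.383]
TCP in rest mm [-147.     6.    44.3]
scene 0.82 slope [-24.8  -4.6] c [0.6131 0.0653] size [0.138 0.143] yaw 11.6 in rest [-0.068   0.0052] [[0.531000018119812, 0.12099999934434891], [0.5600000023841858, -0.01899999938905239], [0.6949999928474426, 0.008999999612569809], [0.6660000085830688, 0.14900000393390656]]
```

Request:
{"op": "drive_tool", "data": {"commands": [{"tx": 0.2, "ty": 0.035, "tz": 0.38, "rx": 0.0, "ry": 0.0, "rz": 0.0, "grip": 0.35}, {"tx": 0.25, "ty": 0.045, "tz": 0.38, "rx": 0.0, "ry": 0.0, "rz": 0.0, "grip": 0.35}, {"tx": 0.3, "ty": 0.05, "tz": 0.36, "rx": 0.0, "ry": 0.0, "rz": 0.0, "grip": 0.35}]}}

```text
clock: 24.32
tcp_pos: [0.5512, 0.0555, 0.0671]
orientation: [-0.259, 2.885, 0.062]
contact_force: [-5.2, -0.6, 2.7]
grip_width: 0.0278
```

```bash
python3 -c "
from h import *
o,Rm=tr()
f=boardpose('scene');save('s','s12',f,(150,110,310,290),4*.8)"
```

```text
t 24.32 tcp [0.5512 0.0555 0.0671] z [ 0.237  0.063 -0.969] y [-0.181  0.983  0.02 ] F [-5.2 -0.6  2.7] w 0.0278 q [-0.692  0.485  0.607  2.193 -0.817  0.403  2.314]
TCP in rest mm [-130.7    6.3   67.1]
scene 0.71 slope [-37.2  -8.1] c [0.6218 0.066 ] size [0.124 0.144] yaw 11.4 in rest [-0.0593  0.0044] [[0.546999990940094, 0.12399999797344208], [0.574999988079071, -0.017000000923871994], [0.6970000267028809, 0.00800000037997961], [0.6679999828338623, 0.14900000393390656]]
```

View pics/s12.png

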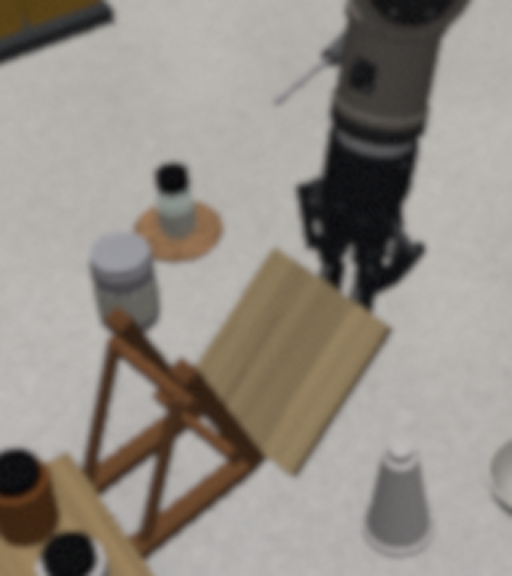

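The board is at about 38° and stays square. Continuing along the arc.

Request:
{"op": "drive_tool", "data": {"commands": [{"tx": 0.3, "ty": 0.05, "tz": 0.33, "rx": 0.0, "ry": 0.0, "rz": 0.0, "grip": 0.35}, {"tx": 0.33, "ty": 0.055, "tz": 0.32, "rx": 0.0, "ry": 0.0, "rz": 0.0, "grip": 0.35}, {"tx": 0.35, "ty": 0.06, "tz": 0.3, "rx": 0.0, "ry": 0.0, "rz": 0.0, "grip": 0.35}, {"tx": 0.36, "ty": 0.063, "tz": 0.27, "rx": 0.0, "ry": 0.0, "rz": 0.0, "grip": 0.35}, {"tx": 0.38, "ty": 0.065, "tz": 0.22, "rx": 0.0, "ry": 0.0, "rz": 0.0, "grip": 0.35}]}}

```text
clock: 25.05
tcp_pos: [0.5899, 0.0626, 0.0975]
orientation: [-0.26, 2.879, 0.061]
contact_force: [-1.1, -0.0, -0.2]
grip_width: 0.0276
```

```bash
python3 -c "
from h import *
o,Rm=tr()
f=boardpose('scene');save('s','s13',f,(150,110,310,290),4*.8)"
```

```text
t 25.05 tcp [0.5899 0.0626 0.0975] z [ 0.243  0.064 -0.968] y [-0.182  0.983  0.019] F [-1.1 -0.  -0.2] w 0.0276 q [-0.744  0.496  0.69   2.098 -0.749  0.501  2.235]
TCP in rest mm [-91.4   6.6  97.5]
scene 0.67 slope [-59.1 -18.2] c [0.6399 0.0696] size [0.079 0.143] yaw 10.6 in rest [-0.0409  0.0047] [[0.5879999995231628, 0.13300000131130219], [0.6140000224113464, -0.00800000037997961], [0.6919999718666077, 0.006000000052154064], [0.6660000085830688, 0.1469999998807907]]
```

View pics/s13.png

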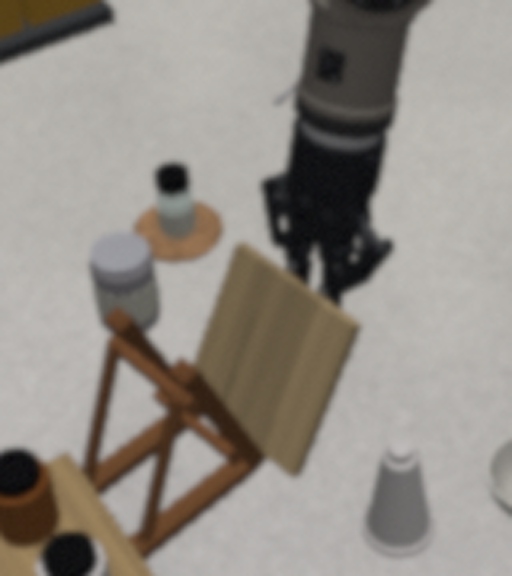

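Request:
{"op": "drive_tool", "data": {"commands": [{"tx": 0.4, "ty": 0.07, "tz": 0.2, "rx": 0.0, "ry": 0.0, "rz": 0.0, "grip": 0.35}, {"tx": 0.4, "ty": 0.07, "tz": 0.18, "rx": 0.0, "ry": 0.0, "rz": 0.0, "grip": 0.35}, {"tx": 0.4, "ty": 0.07, "tz": 0.15, "rx": 0.0, "ry": 0.0, "rz": 0.0, "grip": 0.35}, {"tx": 0.4, "ty": 0.07, "tz": 0.12, "rx": 0.0, "ry": 0.0, "rz": 0.0, "grip": 0.35}, {"tx": 0.4, "ty": 0.07, "tz": 0.1, "rx": 0.0, "ry": 0.0, "rz": 0.0, "grip": 0.35}, {"tx": 0.4, "ty": 0.07, "tz": 0.08, "rx": 0.0, "ry": 0.0, "rz": 0.0, "grip": 0.35}, {"tx": 0.4, "ty": 0.07, "tz": 0.05, "rx": 0.0, "ry": 0.0, "rz": 0.0, "grip": 0.35}]}}

```text
clock: 26.02
tcp_pos: [0.6456, 0.0723, 0.1147]
orientation: [-0.26, 2.879, 0.061]
contact_force: [-0.1, -1.3, -0.1]
grip_width: 0.0282
```

```bash
python3 -c "
from h import *
o,Rm=tr()
f=boardpose('scene');save('s','s14',f,(150,110,310,290),4*.8)"
```

```text
t 26.02 tcp [0.6456 0.0723 0.1147] z [ 0.243  0.064 -0.968] y [-0.182  0.983  0.019] F [-0.1 -1.3 -0.1] w 0.0282 q [-0.735  0.558  0.716  1.958 -0.725  0.599  2.185]
TCP in rest mm [-34.8   6.4 114.7]
scene 0.85 slope [-83. -59.] c [0.6703 0.0759] size [0.017 0.141] yaw 10.7 in rest [-0.0099  0.0057] [[0.6489999890327454, 0.14399999380111694], [0.675000011920929, 0.004999999888241291], [0.6919999718666077, 0.00800000037997961], [0.6660000085830688, 0.1469999998807907]]
```

View pics/s14.png

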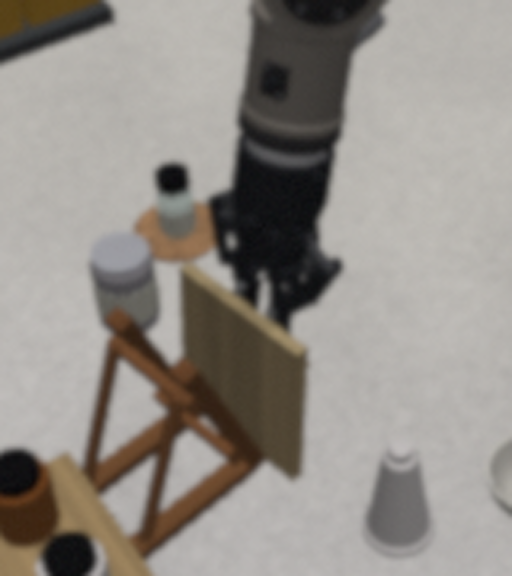

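About 83°, still square. Easing it past vertical slowly.

Request:
{"op": "drive_tool", "data": {"commands": [{"tx": 0.25, "ty": 0.045, "tz": 0.0, "rx": 0.0, "ry": 0.0, "rz": 0.0, "grip": 0.35}, {"tx": 0.25, "ty": 0.045, "tz": 0.0, "rx": 0.0, "ry": 0.0, "rz": 0.0, "grip": 0.35}, {"tx": 0.25, "ty": 0.045, "tz": 0.0, "rx": 0.0, "ry": 0.0, "rz": 0.0, "grip": 0.35}, {"tx": 0.25, "ty": 0.045, "tz": 0.0, "rx": 0.0, "ry": 0.0, "rz": 0.0, "grip": 0.35}, {"tx": 0.25, "ty": 0.045, "tz": 0.0, "rx": 0.0, "ry": 0.0, "rz": 0.0, "grip": 0.35}, {"tx": 0.25, "ty": 0.045, "tz": 0.0, "rx": 0.0, "ry": 0.0, "rz": 0.0, "grip": 0.35}, {"tx": 0.25, "ty": 0.045, "tz": 0.0, "rx": 0.0, "ry": 0.0, "rz": 0.0, "grip": 0.35}, {"tx": 0.25, "ty": 0.045, "tz": 0.0, "rx": 0.0, "ry": 0.0, "rz": 0.0, "grip": 0.35}]}}

```text
clock: 27.12
tcp_pos: [0.6853, 0.0795, 0.1146]
orientation: [-0.26, 2.879, 0.061]
contact_force: [-0.3, 0.4, 0.2]
grip_width: 0.0282
```

```bash
python3 -c "
from h import *
o,Rm=tr()
f=boardpose('scene');save('s','s15',f,(150,110,310,290),4*.8)"
```

```text
t 27.12 tcp [0.6853 0.0795 0.1146] z [ 0.243  0.064 -0.968] y [-0.182  0.983  0.019] F [-0.3  0.4  0.2] w 0.0282 q [-0.707  0.618  0.709  1.861 -0.731  0.647  2.168]
TCP in rest mm [  5.6   6.6 114.6]
scene 0.82 slope [64.3 13.7] c [0.7038 0.04  ] size [0.071 0.231] yaw 5.1 in rest [ 0.0169 -0.0354] [[0.6579999923706055, 0.15199999511241913], [0.6790000200271606, -0.07800000160932541], [0.7490000128746033, -0.07199999690055847], [0.7289999723434448, 0.15800000727176666]]
```

View pics/s15.png

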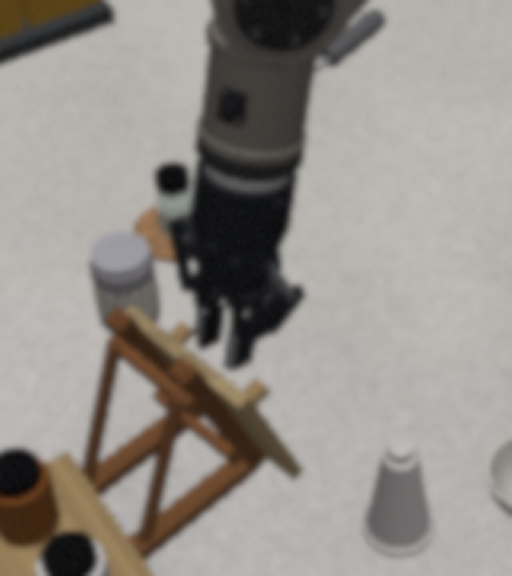

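The board has tipped onto the rest with its pegs facing out. Next, back the fingers straight out between the pegs and raise.

Request:
{"op": "drive_tool", "data": {"commands": [{"tx": -0.5, "ty": -0.09, "tz": 0.0, "rx": 0.0, "ry": 0.0, "rz": 0.0, "grip": 0.35}, {"tx": -0.7, "ty": -0.12, "tz": 0.0, "rx": 0.0, "ry": 0.0, "rz": 0.0, "grip": 0.35}, {"tx": -0.9, "ty": -0.16, "tz": 0.0, "rx": 0.0, "ry": 0.0, "rz": 0.0, "grip": 0.35}, {"tx": -0.9, "ty": -0.16, "tz": 0.5, "rx": 0.0, "ry": 0.0, "rz": 0.0, "grip": 0.35}, {"tx": -0.9, "ty": -0.16, "tz": 1.0, "rx": 0.0, "ry": 0.0, "rz": 0.0, "grip": 0.35}, {"tx": -0.9, "ty": -0.16, "tz": 1.0, "rx": 0.0, "ry": 0.0, "rz": 0.0, "grip": 0.35}, {"tx": -0.9, "ty": -0.16, "tz": 1.0, "rx": 0.0, "ry": 0.0, "rz": 0.0, "grip": 0.35}, {"tx": -0.5, "ty": 0.2, "tz": 1.0, "rx": 0.0, "ry": 0.0, "rz": 0.0, "grip": 0.35}, {"tx": 0.0, "ty": 0.0, "tz": 0.0, "rx": 0.0, "ry": 0.0, "rz": 0.0, "grip": 0.35}]}}

```text
clock: 28.35
tcp_pos: [0.5602, 0.0636, 0.2053]
orientation: [-0.261, 2.878, 0.065]
contact_force: [-0.2, 0.3, -0.6]
grip_width: 0.0277
```

Run:
```python
from h import *
o,Rm=tr()
for n in ["scene","top"]:
    f=eyes.grab_frame(n); save(n,n+"16",f,(150,110,310,290) if n=="scene" else (170,60,350,250),3)
    for t in ["board","jar_mid","mat","tin","cone","bowl"]:
        d=spotter.masks_of(n,t)
        if not d: print(n,t,"none"); continue
        Q=cloud(f,d[0]["mask"]); print(n,t,round(d[0]["confidence"],2),np.percentile(Q,[2,50,98],axis=0).round(3).tolist())
        if t=="board":
            c,s=np.cos(RY),np.sin(RY); d2=Q[:,:2]-RO; L=np.c_[c*d2[:,0]+s*d2[:,1],-s*d2[:,0]+c*d2[:,1],Q[:,2]]
            L=L[abs(L[:,1])<.1]
            for h in (.01,.03,.05,.08,.11,.14):
                q=L[abs(L[:,2]-h)<.01]
                if len(q)>3: print(h,len(q),"x",np.percentile(q[:,0],[5,50,95]).round(3),"y",np.percentile(q[:,1],[2,98]).round(3))
```

```text
t 28.35 tcp [0.5602 0.0636 0.2053] z [ 0.244  0.067 -0.968] y [-0.182  0.983  0.022] F [-0.2  0.3 -0.6] w 0.0277 q [-1.02   0.297  0.971  2.087 -0.467  0.677  1.987]
TCP in rest mm [-120.4   12.7  205.3]
scene board 0.7 [[0.659, 0.025, 0.005], [0.705, 0.127, 0.121], [0.733, 0.153, 0.146]]
0.01 16 x [-0.021 -0.006  0.   ] y [-0.008  0.076]
0.03 24 x [-0.005  0.003  0.008] y [0.056 0.077]
0.05 28 x [0.002 0.01  0.016] y [0.048 0.077]
0.08 28 x [0.013 0.021 0.027] y [0.047 0.076]
0.11 109 x [0.005 0.015 0.037] y [-0.044  0.076]
0.14 224 x [0.036 0.041 0.046] y [-0.055  0.076]
scene jar_mid 0.66 [[0.576, -0.235, 0.001], [0.595, -0.167, 0.049], [0.608, -0.158, 0.08]]
scene mat 0.81 [[0.55, -0.219, -0.003], [0.601, -0.164, 0.003], [0.628, -0.134, 0.022]]
scene tin 0.7 [[0.66, -0.13, 0.015], [0.688, -0.09, 0.074], [0.713, -0.074, 0.087]]
scene cone 0.7 [[0.665, 0.028, 0.018], [0.705, 0.129, 0.125], [0.732, 0.153, 0.145]]
scene bowl 0.93 [[0.476, 0.242, 0.002], [0.503, 0.27, 0.025], [0.552, 0.316, 0.046]]
top board 0.58 [[0.549, -0.218, 0.001], [0.578, -0.17, 0.005], [0.63, -0.137, 0.009]]
top jar_mid 0.55 [[0.573, -0.189, 0.015], [0.582, -0.173, 0.077], [0.602, -0.159, 0.083]]
top mat 0.82 [[0.551, -0.218, 0.002], [0.58, -0.166, 0.005], [0.63, -0.136, 0.009]]
top tin 0.97 [[0.656, -0.126, 0.01], [0.672, -0.1, 0.084], [0.706, -0.075, 0.089]]
top cone none
top bowl 0.37 [[0.736, 0.036, 0.13], [0.747, 0.054, 0.148], [0.76, 0.115, 0.173]]
```

View pics/scene16.png

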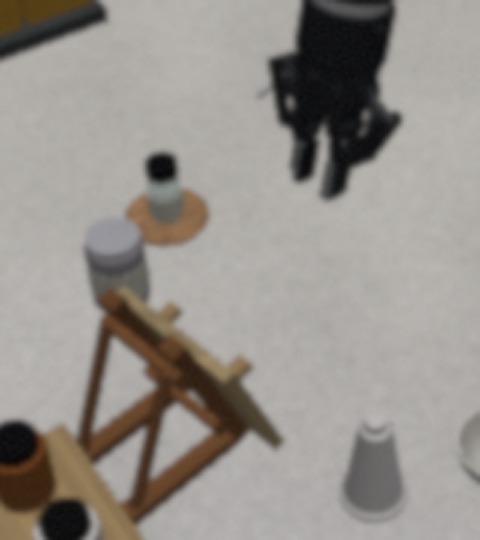

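View pics/top16.png

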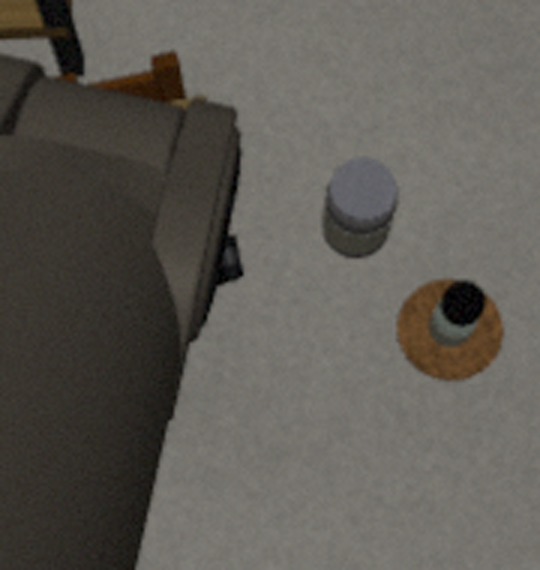

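Run:
```python
from h import *
f=eyes.grab_frame("scene"); d=spotter.masks_of("scene","board"); Q=cloud(f,d[0]["mask"])
q=Q[(Q[:,2]>.138)&(Q[:,2]<.15)]
for y0 in (.01,.03,.06,.09,.12,.14):
    k=q[abs(q[:,1]-y0)<.01]
    if len(k)>3: print(y0,len(k),np.median(k[:,0]).round(4),np.median(k[:,2]).round(3))
vx=cv2.fitLine(q[:,:2].astype(np.float32),cv2.DIST_HUBER,0,.01,.01).ravel(); print("top-edge yaw",np.degrees(np.arctan2(-vx[0],vx[1])))
o=status.get_obs(); print(o["clock"],abs(o["qvel"]).max())
```

```text
0.03 22 0.7301 0.143
0.06 31 0.7251 0.142
0.09 27 0.7189 0.142
0.12 32 0.7137 0.142
0.14 32 0.7096 0.142
top-edge yaw -168.59598
29.15 0.002516100986594786
```

```bash
python3 -c "
from h import *
print(workorder.hand_in())"
```

```text
the job is handed in; nothing more can be done
None
```

The jar is standing upright on the cork mat, and the board is leaning on the rest with its pegs facing out. I handed the job in at about 29 s of the 72 s allowed.

- **Jar:** I gripped it, lifted it over the tin, set it on the mat and let go before touching the board. At the last check it was upright and within about 3 mm of the mat's centre.
- **Board:** I nudged it sideways about 26 mm, then pushed its near edge to square it and bring it up to the rest. I tipped it up with the fingertips under that edge.
- **Last board checks:**

| Check | Measured | Limit |
|---|---|---|
| Lean past vertical | about 19° | 7–35° |
| Out of square | about 1.5° | 8.6° |
| Off centre | about 5–6 mm | 30 mm |
| Foot in front of the uprights' line | about 10 mm | 70 mm |

- **Other things:** The tin and bowl measured as at the start, and the cone stood in the same place in the picture. I did not re-measure the offcut or driver, but the arm was not worked close to either at bench level.

Some checks were weaker than they should be:
- **Tool tilt:** The arm managed only about 14° of forward tilt, because a wrist joint was at its limit. The tip-up therefore worked as a wedge with friction, and the push briefly reached about 25 N at the wrist.
- **Top camera:** At the end the arm blocked its view of the board. It gave no cone and put "board" and "bowl" in the wrong places. The scene camera's network also took the board for the cone, so the final board figures come from the scene camera's depth readings alone.

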